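# Line up flanged stubs by height on the staging rail

## Robot

A 6-joint arm with a two-finger parallel gripper is mounted at the origin on the work surface. World frame = base frame: x ahead of the robot, y to its left, z up, the work surface at z = 0. Lengths are in m, angles in degrees, forces in N, time in s.
With the tool pointing down it reaches from about 0.3 to 0.85 m from the base axis. Payload 4.2 kg.
Tool frame: the origin (TCP) lies midway between the tips of the shut fingers; the grasp point (between the pads) lies 19 mm behind it; z points along the fingers, y is the direction in which the jaws open and shut (so a half turn about z gives the same grasp; the last joint's range is limited). The gripper opens to 91 mm and grips with 3 to 60 N. Pads are 32 mm wide; open, the fingers measure 118 mm over their backs; the gripper's body (76 mm by 178 mm) begins 60 mm behind the grasp point.
Start: joints at [63.598, 18.312, 89.639, -0, 72.044, -1.146], TCP at [0.245, 0.52, 0.214] pointing down, gripper open.
Joint ranges: [-177.97, 177.97], [-48.28, 115.42], [12.27, 149.76], [-77.06, 257.06], [2.81, 150.46], [-146.56, 146.56]. Speed limits (degrees/s): [147.25, 147.25, 180, 180, 180, 180].

## Interface

Orientations are given as a 3x3 rotation matrix whose columns are the frame's x, y, z axes.
In Python, from station import read_state, camera, finish_job gives the robot as it stands. The module is installed in compiled form; this text tells all that it offers.
- The arm moves only by the shell command python3 -m jog 'ROWS'. ROWS is JSON, a list of rows, each an object of numbers: "fingers": the opening, from 0 (shut) to 1 (fully open); "x", "y", "z": the shift along the tool's x, y, z in m; "yaw": the turn about the tool's z in rad. In form: [{"fingers": .., "x": .., "y": .., "z": .., "yaw": ..}, ...]. A call has 1 to 5 rows; each row shifts and turns the commanded pose from where the row before left it, along the tool's axes as they then stand; what a row does not reach is not made up. A row lasts 1/10 s, in which the tool goes at most 50 mm and 8.59 degrees, less where a joint would pass 70% of its speed; a pose out of reach is approached as far as the arm can. A call with a gripper value outside its range is refused whole. The fingers move at their own pace and stop on an object; the grip force is fixed at half the most. Time passes only in rows, so rows that do not move let the fingers close. It gives the time, the measured TCP pose, the force and the opening at its end, in the units of the state.
- read_state(): the state, without advancing time (a new reading comes with each control period).
- camera(name): name is "scene" or "side" or "wrist"; returns a dict with "color" (480x640x3 uint8, red, green, blue), "depth" (480x640 float32, m along the optical axis (not along the pixel's ray), 0 where there is no reading), "fx", "fy", "cx", "cy" (pixels), "k1" (the pictures are not rectified: a ray, as slopes to the right and down, at radius r is drawn at 1 + k1 r^2 times it, then the intrinsics apply), "extrinsics" (4x4, takes a point from camera to world coordinates). Camera axes: x right, y down, z forward; pixel columns grow to the right and rows downward; lengths in m; the calibration is good to about 2 mm. A picture is of the moment at which its call begins.
- finish_job(): hands the job in, once; it reports no verdict.
The state is a dict: "time_s": time; "q": joint angles; "qvel": joint speeds; "joint_efforts": joint torques, N m; "eef_pos": TCP position; "tool_rot": TCP orientation; "wrist_force": force on the tool from outside, world axes, zero at the start; "wrist_torque": the same for the moment, N m; "grip_width": finger opening in m.
Only numpy, scipy, OpenCV 4.12 (cv2) and the standard library are available. Lean on these libraries where they do the work, as an engineer would, in place of code of your own. Each camera call takes 0.05 s, during which the arm holds its last target.

## Task

Stand the four steel tube stubs on the four black pads of the aluminium rail in order of height: the tallest on the pad next to the stop post, then shorter and shorter along the rail. Put each squarely on the middle of its pad, flange down, never let one tip over, and do not disturb the little glass viewport lying among them.

Things in the scene. Friction and masses are not known exactly. Their poses are not given: they have to be found in the camera images.
- stub_a: loose stainless-steel flanged tube stub, the shortest of four: 42 mm tall overall, a round base flange 54 mm across and 10 mm thick with a straight upright tube 36 mm outside diameter above it, tube end open. Stands on its flange, so grip it by the tube from above. Origin: centre of the flange underside; z up along the tube. Round, so its yaw means nothing. About 0.1 to 0.4 kg. At the start it stands on the bench in the loose row between the robot and the rail.
- stub_b: loose stainless-steel flanged tube stub, the second shortest of four: 58 mm tall overall, a round base flange 46 mm across and 10 mm thick with a straight upright tube 26 mm outside diameter above it, tube end open. Stands on its flange, so grip it by the tube from above. Origin: centre of the flange underside; z up along the tube. Round, so its yaw means nothing. About 0.1 to 0.4 kg. At the start it stands on the bench in the loose row between the robot and the rail.
- stub_c: loose stainless-steel flanged tube stub, the second tallest of four: 76 mm tall overall, a round base flange 56 mm across and 10 mm thick with a straight upright tube 38 mm outside diameter above it, tube end open. Stands on its flange, so grip it by the tube from above. Origin: centre of the flange underside; z up along the tube. Round, so its yaw means nothing. About 0.1 to 0.4 kg. At the start it stands on the bench in the loose row between the robot and the rail.
- stub_d: loose stainless-steel flanged tube stub, the tallest of four: 96 mm tall overall, a round base flange 48 mm across and 10 mm thick with a straight upright tube 28 mm outside diameter above it, tube end open. Stands on its flange, so grip it by the tube from above. Origin: centre of the flange underside; z up along the tube. Round, so its yaw means nothing. About 0.1 to 0.4 kg. At the start it stands on the bench in the loose row between the robot and the rail.
- pad_p: fixed black round pad, 60 mm across and 6 mm thick, with a small white dot at its centre, one of four alike on the aluminium rail, 90 mm apart in a straight row (the letter says nothing about its place in the row). Its flat top, where a stub is to stand, is 12 mm above the bench. Origin: centre of its underside, 6 mm above the bench.
- pad_q: fixed black round pad, 60 mm across and 6 mm thick, with a small white dot at its centre, one of four alike on the aluminium rail, 90 mm apart in a straight row (the letter says nothing about its place in the row). Its flat top, where a stub is to stand, is 12 mm above the bench. Origin: centre of its underside, 6 mm above the bench.
- pad_r: fixed black round pad, 60 mm across and 6 mm thick, with a small white dot at its centre, one of four alike on the aluminium rail, 90 mm apart in a straight row (the letter says nothing about its place in the row). Its flat top, where a stub is to stand, is 12 mm above the bench. Origin: centre of its underside, 6 mm above the bench.
- pad_s: fixed black round pad, 60 mm across and 6 mm thick, with a small white dot at its centre, one of four alike on the aluminium rail, 90 mm apart in a straight row (the letter says nothing about its place in the row). Its flat top, where a stub is to stand, is 12 mm above the bench. Origin: centre of its underside, 6 mm above the bench.
- post: fixed steel stop post, 26 mm across its head, 50 mm tall, standing at one end of the aluminium rail (70 x 470 mm, 6 mm thick), in line with the four pads, 72 mm from the centre of the nearest pad. The other end has only a flat screw head, 5 mm high. The rail lies crosswise in front of the robot; the post is at its left or its right end. Origin: centre of the foot of the post, 6 mm above the bench; its top is 56 mm above the bench.
- viewport: loose bystander lying on the bench among the stubs: a small steel disc with a glass window, 34 mm across, 14 mm high. To be left where it is. Origin: centre of its underside.
There are look-alikes about, which are no part of the job. What is shaped like the stub_c but pink or turquoise is not meant.

How it is judged:
By the outcome, as a careful person would: the job done as asked, in the order asked, and still so for the second after the job is handed in, with the robot touching nothing.
It also fails if it takes over 106 s, if anything falls off the work surface, if the arm or the gripper's body presses on something with over 40 N, if the wrist force passes 120 N, or if a joint passes its speed limit or range.

## Working session

There is one attempt and no reset: what is moved stays moved. The work goes in short steps, Python scripts to look and compute and a shell command to move; the robot and the scene stay as the last step left them, time stands still between calls to the robot, and variables do not carry over. Pictures are saved under pics/ and viewed, and the job is handed in when it is done.

```bash
mkdir -p pics; cat > h.py <<'E'
import numpy as np, cv2
from station import read_state, camera
def snap(n,f):
    c=camera(n); cv2.imwrite('pics/'+f+'.png',c['color'][:,:,::-1]); np.savez('/tmp/'+f+'.npz',**c); return c
def ray(c,u,v):
    xd=(u-c['cx'])/c['fx']; yd=(v-c['cy'])/c['fy']; x,y=xd,yd
    for _ in range(20):
        s=1+c['k1']*(x*x+y*y); x,y=xd/s,yd/s
    return x,y
def pt(c,u,v,z=None):
    x,y=ray(c,u,v); E=c['extrinsics']; d=np.array([x,y,1.]); 
    if z is None: t=float(c['depth'][int(v),int(u)])
    else: t=(z-E[2,3])/(E[:3,:3]@d)[2]
    return E[:3,:3]@(d*t)+E[:3,3]
E
python3 - <<'E'
from h import *
for n in ('scene','side','wrist'):
    c=snap(n,n+'0'); print(n,c['extrinsics'].round(3).tolist(),c['fx'],c['k1'])
s=read_state(); print(s['time_s'],s['eef_pos'],s['tool_rot'],s['grip_width'],s['wrist_force'])
E
```

```text
scene [[-0.349, 0.795, -0.497, 0.984], [0.937, 0.294, -0.188, 0.187], [-0.003, -0.531, -0.847, 0.859], [0.0, 0.0, 0.0, 1.0]] 600.7253806288043 -0.15728628658592284
side [[0.795, -0.462, 0.393, 0.227], [-0.607, -0.613, 0.507, -0.348], [0.006, -0.641, -0.768, 0.583], [0.0, 0.0, 0.0, 1.0]] 478.54264193237617 -0.0492096786937279
wrist [[0.428, 0.865, 0.262, 0.17], [0.904, -0.409, -0.126, 0.555], [-0.002, 0.291, -0.957, 0.385], [0.0, 0.0, 0.0, 1.0]] 412.0387302103141 -0.08637314188510264
0.15 [0.24520656 0.51969074 0.2133391 ] [[-9.04397046e-01  4.26691569e-01 -5.36086360e-04]
 [ 4.26691906e-01  9.04396271e-01 -1.18411441e-03]
 [-2.04171316e-05 -1.29965329e-03 -9.99999155e-01]] 0.09136056135548733 [-0.47153232  0.51663495 -0.39265611]
```

View pics/scene0.png

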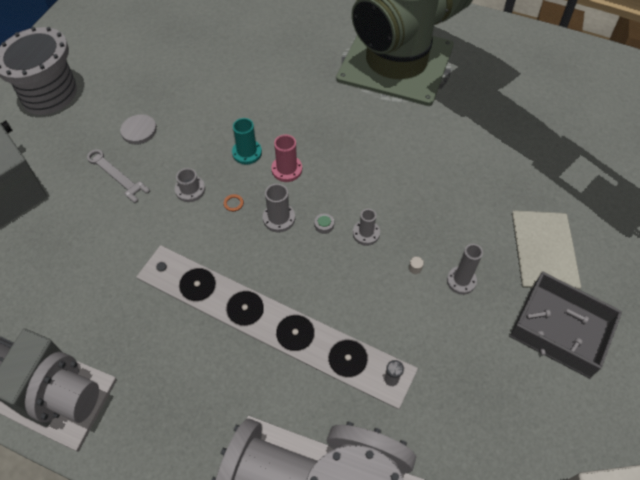

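View pics/side0.png

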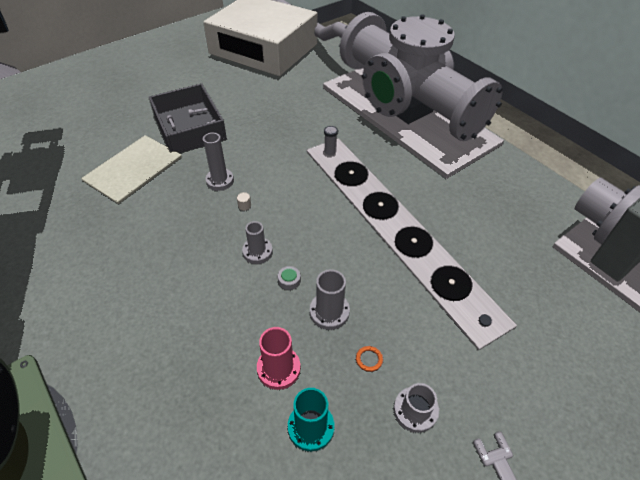

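View pics/wrist0.png

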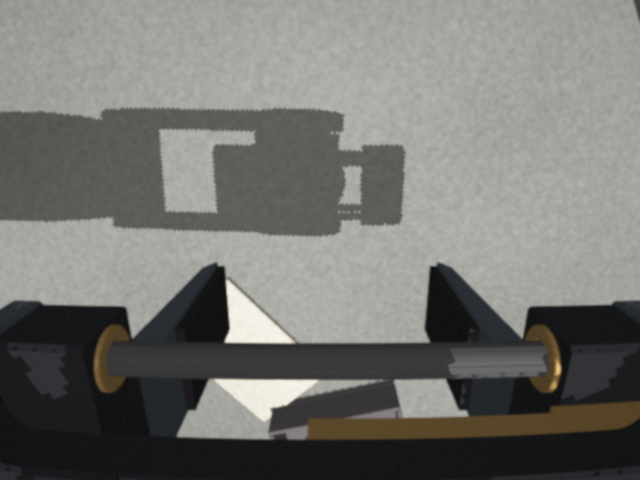

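The post is at the left (+y) end. The order in scene view, from the left, is a (188,183), c (278,208), viewport (324,222), b (367,225) and d (466,268). Next I enlarge crops for measurement.

```bash
python3 - <<'E'
import cv2,numpy as np
im=cv2.imread('pics/scene0.png')
def crop(im,u,v,f=5,w=26,h=30):
    c=im[v-h:v+h,u-w:u+w]; c=cv2.resize(c,None,fx=f,fy=f,interpolation=cv2.INTER_CUBIC)
    for i in range(0,2*w,10):cv2.putText(c,str(u-w+i),(i*f,10),0,.35,(0,255,255));cv2.line(c,(i*f,0),(i*f,5),(0,255,255))
    for i in range(0,2*h,10):cv2.putText(c,str(v-h+i),(0,i*f+4),0,.35,(0,255,0));cv2.line(c,(0,i*f),(8,i*f),(0,255,0))
    return c
A=[crop(im,*p,f=6,w=24,h=28) for p in((188,183),(278,205))]
B=[crop(im,*p,f=6,w=24,h=28) for p in((367,225),(466,268))]
cv2.imwrite('pics/cs.png',np.vstack([np.hstack(A),np.hstack(B)])[:600] if 0 else cv2.resize(np.hstack(A+B),(800,None) if 0 else (800,int(800*336/1152))))
cv2.imwrite('pics/cs1.png',np.hstack(A)); cv2.imwrite('pics/cs2.png',np.hstack(B))
im=cv2.imread('pics/side0.png')
A=[crop(im,*p,f=5,w=28,h=34) for p in((417,405),(330,300))]
B=[crop(im,*p,f=5,w=28,h=34) for p in((257,240),(215,160))]
cv2.imwrite('pics/cd1.png',np.hstack(A)); cv2.imwrite('pics/cd2.png',np.hstack(B))
E
```

```text
(no output)
```

View pics/cs1.png

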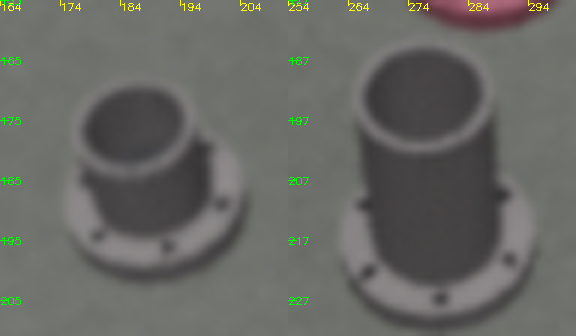

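View pics/cs2.png

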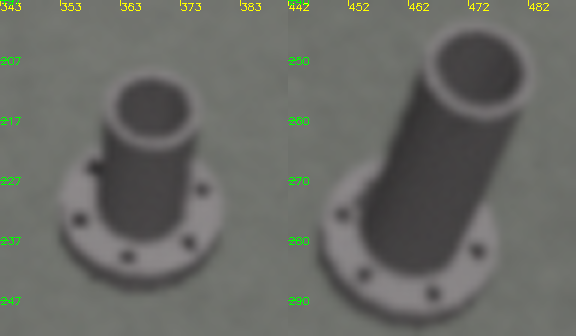

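View pics/cd1.png

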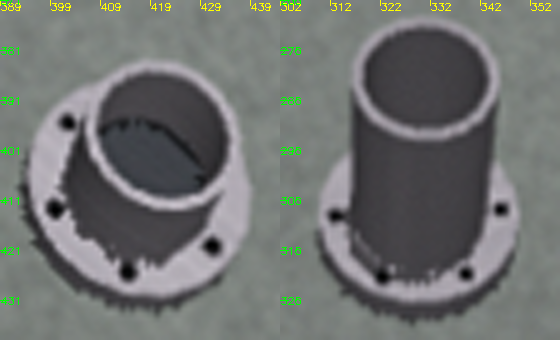

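View pics/cd2.png

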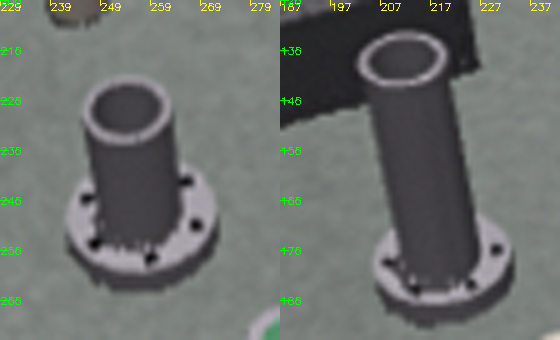

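```bash
cat > w.py <<'E'
E
python3 - <<'E'
from h import *
S=dict(np.load('/tmp/scene0.npz'));D=dict(np.load('/tmp/side0.npz'))
for k in (S,D):
    for j in('fx','fy','cx','cy','k1'):k[j]=float(k[j])
T=dict(a=((186.1,176.3),(421.1,397.6),.042),c=((276.1,193),(330.6,281.3),.076),b=((368.2,215),(254,227.5),.058),d=((472.9,251.7),(211.1,137.7),.096))
for k,(s,d,z) in T.items(): print(k,pt(S,*s,z).round(4),pt(D,*d,z).round(4))
# dots
def dot(c,u,v):
    g=c['color'].mean(2)[v-5:v+6,u-5:u+6]; w=np.clip(g-g.min()-0.4*(g.max()-g.min()),0,None); yy,xx=np.mgrid[v-5:v+6,u-5:u+6]
    return (xx*w).sum()/w.sum(),(yy*w).sum()/w.sum()
for s,d in zip([(197,284),(245,308),(295,332),(348,357)],[(452,282),(414,241),(380,204),(351,173)]):
    print(np.round(dot(S,*s),1),pt(S,*dot(S,*s),.012).round(4),pt(D,*dot(D,*d),.012).round(4))
print('post',pt(S,395,368,.056).round(3),pt(D,331,131,.056).round(3),'vp',pt(S,324,221,.014).round(3),pt(D,289,275,.014).round(3))
print('pink',pt(S,286,143,.076),'teal',pt(S,244,127,.076),'pencil',pt(S,417,265,.014))
E
```

```text
a [ 0.4598 -0.2506  0.042 ] [ 0.4557 -0.255   0.042 ]
c [ 0.4622 -0.0777  0.076 ] [ 0.4585 -0.0806  0.076 ]
b [0.4394 0.0729 0.058 ] [0.4367 0.0707 0.058 ]
d [0.4737 0.2462 0.096 ] [0.4702 0.2454 0.096 ]
[196.6 283.1] [ 0.6294 -0.1512  0.012 ] [ 0.6281 -0.1528  0.012 ]
[244.3 306.7] [ 0.6407 -0.062   0.012 ] [ 0.6397 -0.0638  0.012 ]
[294.8 331.3] [0.6518 0.0272 0.012 ] [0.6508 0.0258 0.012 ]
[347.7 356.9] [0.663  0.1162 0.012 ] [0.6622 0.1148 0.012 ]
post [0.673 0.188 0.056] [0.669 0.183 0.056] vp [0.447 0.    0.014] [ 0.445 -0.003  0.014]
pink [ 0.35714746 -0.10280279  0.076     ] teal [ 0.34772169 -0.18652279  0.076     ] pencil [0.47561927 0.17127313 0.014     ]
```

```bash
python3 - <<'E'
from h import *
for n in('scene0','side0'):
    c=dict(np.load(f'/tmp/{n}.npz')); d=c['depth']; v,u=np.mgrid[0:480:2,0:640:2]
    p=np.dstack([u,v]).reshape(-1,1,2).astype(float)
    x,y=ray(c,p[:,0,0],p[:,0,1]); t=d[::2,::2].ravel()
    P=(np.c_[x,y,np.ones_like(x)]*t[:,None])@c['extrinsics'][:3,:3].T+c['extrinsics'][:3,3]
    P=P[t>0]
    for y0 in np.arange(-.3,.3,.1):
        m=(P[:,1]>y0)&(P[:,1]<y0+.1)&(P[:,0]>.55)&(P[:,0]<1.2)&(P[:,2]>.07)&(P[:,2]<.5)
        print(n,round(y0,1),P[m][:,0].min().round(3) if m.any() else None,P[m][:,2].max().round(3) if m.any() else None)
E
python3 -m jog '[{"yaw":0.14},{"yaw":0.14},{"yaw":0.14},{"yaw":0.14},{"yaw":0.14}]'
python3 -m jog '[{"yaw":0.14},{"yaw":0.14},{"yaw":0.149},{},{}]'
```

```text
scene0 -0.3 0.826 0.132
scene0 -0.2 0.846 0.106
scene0 -0.1 None None
scene0 0.0 0.821 0.153
scene0 0.1 0.788 0.185
scene0 0.2 0.787 0.185
side0 -0.3 0.822 0.132
side0 -0.2 0.843 0.106
side0 -0.1 None None
side0 0.0 0.817 0.154
side0 0.1 0.784 0.186
side0 0.2 0.784 0.186invalid input
invalid input
```

```bash
python3 -m jog '[{"fingers":1,"x":0,"y":0,"z":0,"yaw":0.14},{"fingers":1,"x":0,"y":0,"z":0,"yaw":0.14},{"fingers":1,"x":0,"y":0,"z":0,"yaw":0.14},{"fingers":1,"x":0,"y":0,"z":0,"yaw":0.14},{"fingers":1,"x":0,"y":0,"z":0,"yaw":0.14}]'
python3 -m jog '[{"fingers":1,"x":0,"y":0,"z":0,"yaw":0.14},{"fingers":1,"x":0,"y":0,"z":0,"yaw":0.14},{"fingers":1,"x":0,"y":0,"z":0,"yaw":0.149},{"fingers":1,"x":0,"y":0,"z":0,"yaw":0},{"fingers":1,"x":0,"y":0,"z":0,"yaw":0}]'
```

```text
time_s: 0.65
eef_pos: [0.2452, 0.5199, 0.2136]
tool_rot: [[-0.412, 0.911, -0.0], [0.911, 0.412, -0.001], [-0.0, -0.001, -1.0]]
wrist_force: [0.1, -0.0, 0.1]
grip_width: 0.0913
time_s: 1.15
eef_pos: [0.2453, 0.5199, 0.2137]
tool_rot: [[-0.004, 1.0, -0.0], [1.0, 0.004, -0.0], [-0.0, -0.0, -1.0]]
wrist_force: [-0.2, 0.2, 0.4]
grip_width: 0.0914
```

```bash
python3 -m jog '[{"fingers":1,"x":-0.034,"y":0.028,"z":0,"yaw":0},{"fingers":1,"x":-0.034,"y":0.028,"z":0,"yaw":0},{"fingers":1,"x":-0.034,"y":0.028,"z":0,"yaw":0},{"fingers":1,"x":-0.034,"y":0.028,"z":0,"yaw":0},{"fingers":1,"x":-0.034,"y":0.028,"z":0,"yaw":0}]'
python3 -m jog '[{"fingers":1,"x":-0.034,"y":0.029,"z":0,"yaw":0},{"fingers":1,"x":-0.034,"y":0.029,"z":0,"yaw":0},{"fingers":1,"x":-0.036,"y":0.029,"z":0,"yaw":0},{"fingers":1,"x":0,"y":0,"z":0,"yaw":0},{"fingers":1,"x":0,"y":0,"z":0,"yaw":0}]'
python3 -c "
from h import *
c=snap('wrist','w1');print(c['extrinsics'].round(3).tolist())"
```

```text
time_s: 1.65
eef_pos: [0.3863, 0.3488, 0.214]
tool_rot: [[-0.004, 1.0, 0.0], [1.0, 0.004, 0.0], [0.0, 0.0, -1.0]]
wrist_force: [0.1, 1.0, -0.4]
grip_width: 0.091
time_s: 2.15
eef_pos: [0.4729, 0.2456, 0.2138]
tool_rot: [[-0.0, 1.0, -0.001], [1.0, 0.0, 0.0], [0.0, -0.001, -1.0]]
wrist_force: [0.3, 0.3, 0.6]
grip_width: 0.0915
[[1.0, -0.001, -0.002, 0.473], [-0.001, -0.957, -0.291, 0.328], [-0.002, 0.291, -0.957, 0.385], [0.0, 0.0, 0.0, 1.0]]
```

View pics/w1.png

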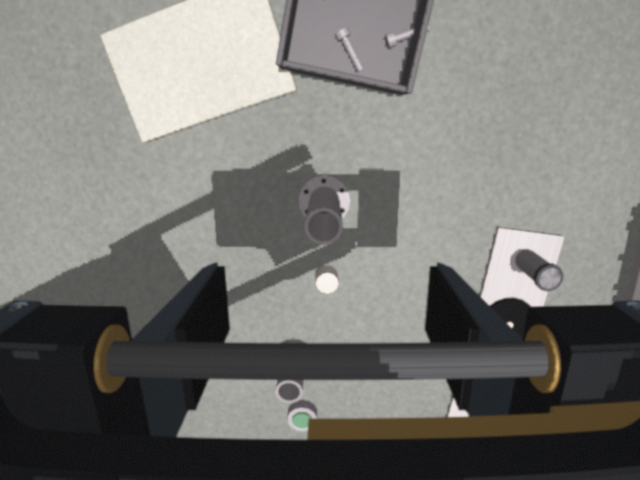

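Wrist view: stub d top at about (323,225), the post at (549,277), and the dot of the post-side pad near (510,325).

```bash
python3 - <<'E'
from h import *
c=dict(np.load('/tmp/w1.npz'))
im=c['color'][:,:,::-1]
cv2.imwrite('pics/w1c.png',cv2.resize(im[165:255,280:370],None,fx=6,fy=6,interpolation=cv2.INTER_CUBIC))
print(pt(c,323.5,225,.096),c['depth'][240,323],pt(c,510,325,.012),pt(c,549,277,.056))
E
```

```text
[0.47028999 0.24673614 0.096     ] 0.3059535 [0.66286593 0.11512721 0.012     ] [0.66977524 0.18760306 0.056     ]
```

View pics/w1c.png

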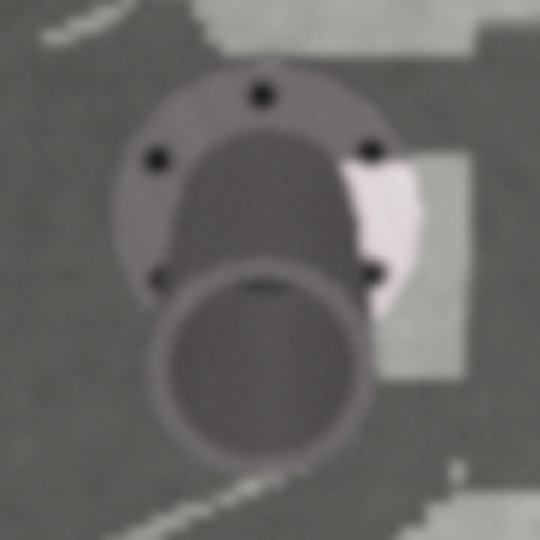

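```bash
python3 -m jog '[{"fingers":1,"x":0,"y":-0.0025,"z":0.02,"yaw":0},{"fingers":1,"x":0,"y":0,"z":0.038,"yaw":0},{"fingers":1,"x":0,"y":0,"z":0.04,"yaw":0},{"fingers":1,"x":0,"y":0,"z":0.04,"yaw":0},{"fingers":1,"x":0,"y":0,"z":0.02,"yaw":0}]'
python3 -m jog '[{"fingers":1,"x":0,"y":0,"z":0,"yaw":0},{"fingers":0.5,"x":0,"y":0,"z":0,"yaw":0},{"fingers":0.3,"x":0,"y":0,"z":0,"yaw":0},{"fingers":0.2,"x":0,"y":0,"z":0,"yaw":0},{"fingers":0.2,"x":0,"y":0,"z":0,"yaw":0}]'
python3 -m jog '[{"fingers":0.2,"x":0,"y":0,"z":0,"yaw":0},{"fingers":0.2,"x":0,"y":0,"z":0,"yaw":0},{"fingers":0,"x":0,"y":0,"z":0,"yaw":0},{"fingers":0,"x":0,"y":0,"z":0,"yaw":0},{"fingers":0,"x":0,"y":0,"z":0,"yaw":0}]'
```

```text
time_s: 2.7
eef_pos: [0.467, 0.2468, 0.0529]
tool_rot: [[-0.005, 1.0, -0.005], [1.0, 0.005, -0.002], [-0.002, -0.005, -1.0]]
wrist_force: [-0.4, -0.2, 0.1]
grip_width: 0.0914
time_s: 3.2
eef_pos: [0.4707, 0.2467, 0.0571]
tool_rot: [[-0.001, 1.0, 0.002], [1.0, 0.001, 0.001], [0.001, 0.002, -1.0]]
wrist_force: [-0.4, -0.3, -0.4]
grip_width: 0.0622
time_s: 3.7
eef_pos: [0.4701, 0.2462, 0.0559]
tool_rot: [[-0.001, 1.0, -0.0], [1.0, 0.001, 0.0], [0.0, -0.0, -1.0]]
wrist_force: [1.3, -0.9, 0.6]
grip_width: 0.0274
```

```bash
python3 -m jog '[{"fingers":0,"x":0,"y":0,"z":0,"yaw":0},{"fingers":0,"x":0,"y":0,"z":-0.01,"yaw":0},{"fingers":0,"x":0,"y":0,"z":-0.02,"yaw":0},{"fingers":0,"x":0,"y":0,"z":-0.03,"yaw":0},{"fingers":0,"x":0,"y":0,"z":-0.02,"yaw":0}]'
python3 -m jog '[{"fingers":0,"x":-0.01,"y":0.014,"z":0,"yaw":0},{"fingers":0,"x":-0.02,"y":0.03,"z":0,"yaw":0},{"fingers":0,"x":-0.024,"y":0.036,"z":0,"yaw":0},{"fingers":0,"x":-0.024,"y":0.036,"z":0,"yaw":0},{"fingers":0,"x":-0.024,"y":0.036,"z":0,"yaw":0}]'
python3 -m jog '[{"fingers":0,"x":-0.017,"y":0.022,"z":0,"yaw":0},{"fingers":0,"x":-0.012,"y":0.018,"z":0,"yaw":0},{"fingers":0,"x":0,"y":0,"z":0,"yaw":0},{"fingers":0,"x":0,"y":0,"z":0,"yaw":0},{"fingers":0,"x":0,"y":0,"z":0,"yaw":0}]'
python3 -c "
from h import *
c=snap('wrist','w2');c=snap('scene','s2');c=snap('side','d2');print(read_state()['eef_pos'])"
```

```text
time_s: 4.2
eef_pos: [0.4706, 0.2465, 0.138]
tool_rot: [[-0.001, 1.0, 0.002], [1.0, 0.001, 0.001], [0.001, 0.002, -1.0]]
wrist_force: [0.8, 0.3, -2.2]
grip_width: 0.0276
time_s: 4.7
eef_pos: [0.6235, 0.1424, 0.1348]
tool_rot: [[-0.001, 1.0, -0.001], [1.0, 0.001, -0.001], [-0.001, -0.001, -1.0]]
wrist_force: [0.7, 1.5, -2.8]
grip_width: 0.0276
time_s: 5.2
eef_pos: [0.6612, 0.1157, 0.1353]
tool_rot: [[-0.001, 1.0, -0.002], [1.0, 0.001, 0.0], [0.0, -0.002, -1.0]]
wrist_force: [0.2, 1.1, -1.3]
grip_width: 0.0273
[0.66152107 0.11609636 0.13604754]
```

View pics/w2.png

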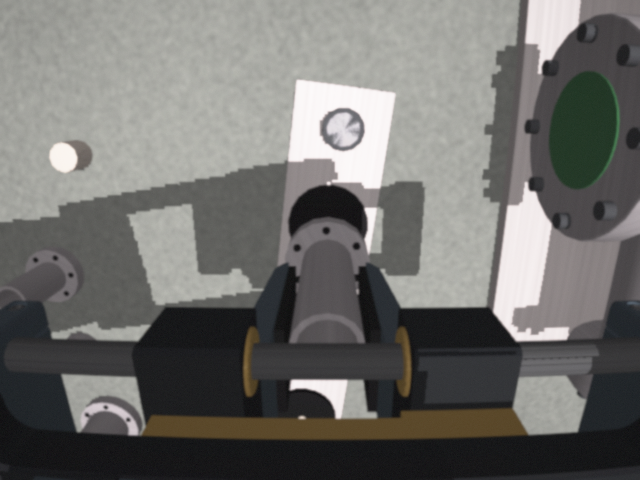

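View pics/d2.png

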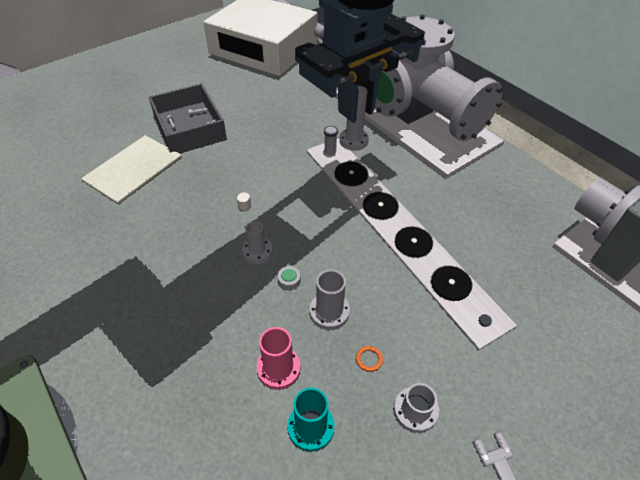

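```bash
python3 - <<'E'
from h import *
c=dict(np.load('/tmp/w2.npz')); im=c['color'][:,:,::-1]
cv2.imwrite('pics/w2c.png',cv2.resize(im[175:345,250:410],None,fx=3.5,fy=3.5,interpolation=cv2.INTER_CUBIC))
E=np.linalg.inv(c['extrinsics'])
def proj(p):
    q=E[:3,:3]@p+E[:3,3]; x,y=q[0]/q[2],q[1]/q[2]; s=1+c['k1']*(x*x+y*y); return c['fx']*x*s+c['cx'],c['fy']*y*s+c['cy']
def circ(im,x,y,z,r,col):
    P=np.array([proj(np.array([x+r*np.cos(t),y+r*np.sin(t),z])) for t in np.linspace(0,6.28,60)]); cv2.polylines(im,[np.round((P-[250,175])*3.5+1.5).astype(int)],True,col,1)
b=cv2.imread('pics/w2c.png'); p=read_state()['eef_pos']; z=p[2]-.056
circ(b,p[0],p[1],z+.01,.024,(0,255,0)); circ(b,.6626,.1155,.012,.03,(0,0,255)); circ(b,p[0],p[1],z+.096,.014,(255,255,0))
cv2.imwrite('pics/w2c.png',b)
E
```

```text
(no output)
```

View pics/w2c.png

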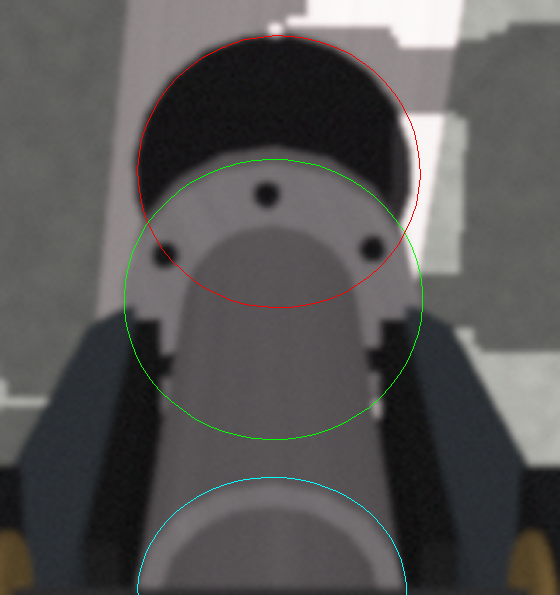

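```bash
python3 -m jog '[{"fingers":0,"x":-0.001,"y":0.001,"z":0.015,"yaw":0},{"fingers":0,"x":0,"y":0,"z":0.02,"yaw":0},{"fingers":0,"x":0,"y":0,"z":0.016,"yaw":0},{"fingers":0,"x":0,"y":0,"z":0.009,"yaw":0},{"fingers":0,"x":0,"y":0,"z":0.004,"yaw":0}]'
python3 -m jog '[{"fingers":0,"x":0,"y":0,"z":0.001,"yaw":0},{"fingers":0,"x":0,"y":0,"z":0,"yaw":0},{"fingers":0,"x":0,"y":0,"z":0,"yaw":0}]'
```

```text
time_s: 5.85
eef_pos: [0.6626, 0.1148, 0.0712]
tool_rot: [[-0.002, 1.0, -0.001], [1.0, 0.002, -0.0], [-0.0, -0.001, -1.0]]
wrist_force: [-0.9, 0.5, -2.4]
grip_width: 0.0276
time_s: 6.15
eef_pos: [0.6638, 0.1146, 0.0719]
tool_rot: [[-0.001, 1.0, 0.002], [1.0, 0.001, 0.0], [0.0, 0.002, -1.0]]
wrist_force: [0.7, 0.7, -0.4]
grip_width: 0.0274
```

```bash
python3 -m jog '[{"fingers":0,"x":0,"y":0,"z":0.001,"yaw":0},{"fingers":0,"x":0,"y":0,"z":0.001,"yaw":0},{"fingers":0,"x":0,"y":0,"z":0,"yaw":0},{"fingers":0,"x":0,"y":0,"z":0,"yaw":0}]'
python3 -m jog '[{"fingers":0,"x":0,"y":0,"z":0.001,"yaw":0},{"fingers":0,"x":0,"y":0,"z":0,"yaw":0},{"fingers":0,"x":0,"y":0,"z":0,"yaw":0}]'
```

```text
time_s: 6.55
eef_pos: [0.6632, 0.1145, 0.0689]
tool_rot: [[-0.001, 1.0, -0.0], [1.0, 0.001, 0.0], [0.0, -0.0, -1.0]]
wrist_force: [-0.7, -0.9, -1.6]
grip_width: 0.0275
time_s: 6.85
eef_pos: [0.6633, 0.1145, 0.068]
tool_rot: [[-0.001, 1.0, 0.0], [1.0, 0.001, 0.0], [0.0, 0.0, -1.0]]
wrist_force: [-0.3, -0.3, -1.3]
grip_width: 0.0277
```

```bash
python3 - <<'E'
from h import *
P=[];F=[]
for i in range(6):
    c=camera('wrist'); s=read_state(); P.append(s['eef_pos']);F.append(s['wrist_force'])
print(np.round(P,4),np.mean(P,0),np.mean(F,0))
c=snap('side','d3'); im=cv2.imread('pics/d3.png'); cv2.imwrite('pics/d3c.png',cv2.resize(im[110:200,300:400],None,fx=6,fy=6,interpolation=cv2.INTER_CUBIC))
E
```

```text
[[0.6633 0.1145 0.068 ]
 [0.6633 0.1145 0.068 ]
 [0.6633 0.1145 0.068 ]
 [0.6633 0.1145 0.068 ]
 [0.6633 0.1145 0.068 ]
 [0.6633 0.1145 0.0679]] [0.66330468 0.11448414 0.0679853 ] [ 0.37541728  0.40988966 -1.1738891 ]
```

View pics/d3c.png

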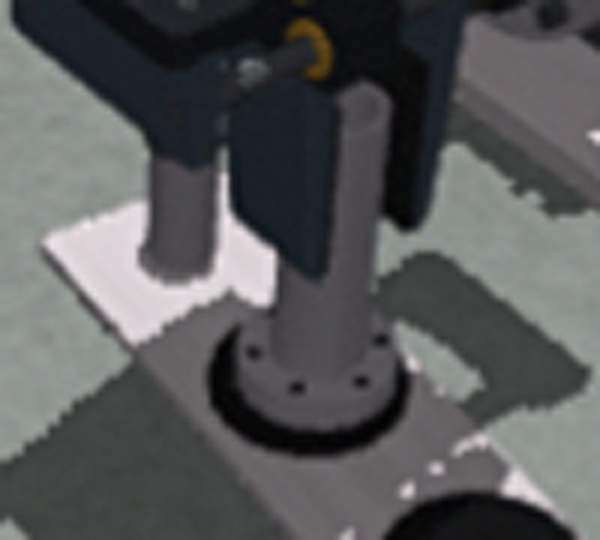

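```bash
cat >> h.py <<'E'
def proj(c,p):
    E=np.linalg.inv(c['extrinsics']); q=E[:3,:3]@np.array(p,float)+E[:3,3]; x,y=q[0]/q[2],q[1]/q[2]; s=1+c['k1']*(x*x+y*y); return np.array([c['fx']*x*s+c['cx'],c['fy']*y*s+c['cy']])
def over(c,box,f,circs,out):
    u0,v0,u1,v1=box; b=np.ascontiguousarray(cv2.resize(c['color'][v0:v1,u0:u1,::-1],None,fx=f,fy=f,interpolation=cv2.INTER_CUBIC))
    for x,y,z,r,col in circs:
        P=np.array([proj(c,(x+r*np.cos(t),y+r*np.sin(t),z)) for t in np.linspace(0,6.28,80)])
        cv2.polylines(b,[np.round((P-[u0,v0]+.5)*f).astype(int)],True,col,1)
    cv2.imwrite('pics/'+out+'.png',b)
G=(0,255,0);R=(0,0,255);C=(255,255,0)
E
python3 - <<'E'
from h import *
c=dict(np.load('/tmp/d3.npz'))
L=[(.6633,.1145,.022,.024,G),(.6622,.1148,.012,.03,R),(.6633,.1145,.108,.014,C)]
over(c,(300,110,400,200),6,L,'d3o')
c=snap('wrist','w3'); over(c,(250,100,410,345),2.4,[(.6633,.1145,.022,.024,G),(.6626,.1155,.012,.03,R)],'w3o')
E
```

```text
(no output)
```

View pics/d3o.png

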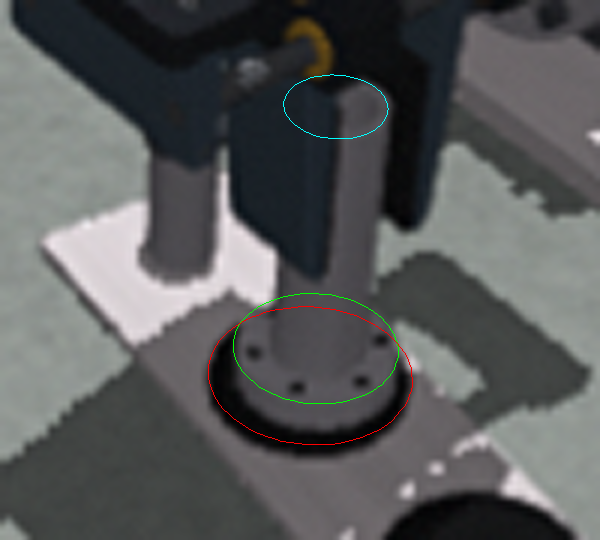

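View pics/w3o.png

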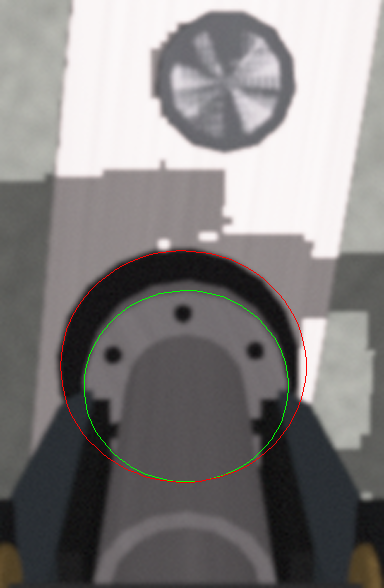

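```bash
python3 -m jog '[{"fingers":0,"x":-0.001,"y":-0.0005,"z":0.001,"yaw":0},{"fingers":0,"x":0,"y":0,"z":0,"yaw":0},{"fingers":0,"x":0,"y":0,"z":0.001,"yaw":0},{"fingers":0,"x":0,"y":0,"z":0,"yaw":0},{"fingers":0,"x":0,"y":0,"z":0,"yaw":0}]'
```

```text
time_s: 7.75
eef_pos: [0.6633, 0.1142, 0.0679]
tool_rot: [[-0.001, 1.0, 0.002], [1.0, 0.001, 0.001], [0.001, 0.002, -1.0]]
wrist_force: [-1.3, 2.7, 8.4]
grip_width: 0.0277
```

```bash
python3 -m jog '[{"fingers":0.4,"x":0,"y":0,"z":0,"yaw":0},{"fingers":0.6,"x":0,"y":0,"z":0,"yaw":0},{"fingers":1,"x":0,"y":0,"z":0,"yaw":0},{"fingers":1,"x":0,"y":0,"z":0,"yaw":0},{"fingers":1,"x":0,"y":0,"z":0,"yaw":0}]'
python3 -m jog '[{"fingers":1,"x":0,"y":0,"z":-0.01,"yaw":0},{"fingers":1,"x":0,"y":0,"z":-0.03,"yaw":0},{"fingers":1,"x":0,"y":0,"z":-0.04,"yaw":0},{"fingers":1,"x":0,"y":0,"z":-0.04,"yaw":0},{"fingers":1,"x":0,"y":0,"z":-0.02,"yaw":0}]'
python3 -m jog '[{"fingers":1,"x":0,"y":0,"z":0,"yaw":0},{"fingers":1,"x":0,"y":0,"z":0,"yaw":0},{"fingers":1,"x":0,"y":0,"z":0,"yaw":0}]'
python3 - <<'E'
from h import *
c=snap('wrist','w4');print(read_state()['eef_pos'])
over(c,(240,120,420,300),3.3,[(.6626,.1155,.108,.014,C),(.6626,.1155,.022,.024,G),(.6626,.1155,.012,.03,R)],'w4o')
E
```

```text
time_s: 8.25
eef_pos: [0.6626, 0.1133, 0.0656]
tool_rot: [[-0.001, 1.0, -0.001], [1.0, 0.001, -0.0], [-0.0, -0.001, -1.0]]
wrist_force: [0.4, -0.7, 0.4]
grip_width: 0.0644
time_s: 8.75
eef_pos: [0.6643, 0.1137, 0.2113]
tool_rot: [[-0.001, 1.0, 0.007], [1.0, 0.001, 0.001], [0.001, 0.007, -1.0]]
wrist_force: [0.4, 0.4, 0.5]
grip_width: 0.0913
time_s: 9.05
eef_pos: [0.6617, 0.1133, 0.2041]
tool_rot: [[-0.001, 1.0, -0.003], [1.0, 0.001, -0.0], [-0.0, -0.003, -1.0]]
wrist_force: [0.1, 0.5, -0.5]
grip_width: 0.0913
[0.66174975 0.11330691 0.20388592]
```

View pics/w4o.png

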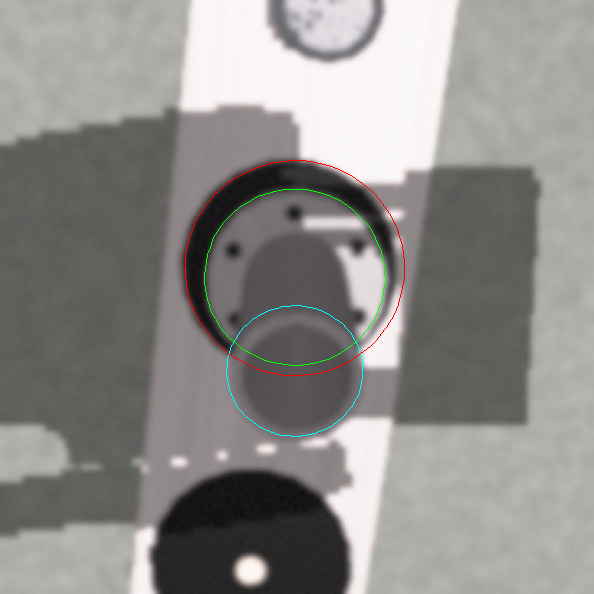

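```bash
python3 -m jog '[{"fingers":1,"x":-0.02,"y":-0.02,"z":0,"yaw":0},{"fingers":1,"x":-0.03,"y":-0.032,"z":0,"yaw":0},{"fingers":1,"x":-0.03,"y":-0.032,"z":0,"yaw":0},{"fingers":1,"x":-0.03,"y":-0.032,"z":0,"yaw":0},{"fingers":1,"x":-0.03,"y":-0.032,"z":0,"yaw":0}]'
python3 -m jog '[{"fingers":1,"x":-0.03,"y":-0.032,"z":0,"yaw":0},{"fingers":1,"x":-0.024,"y":-0.022,"z":0,"yaw":0},{"fingers":1,"x":0,"y":0,"z":0,"yaw":0},{"fingers":1,"x":0,"y":0,"z":0,"yaw":0},{"fingers":1,"x":0,"y":0,"z":0,"yaw":0}]'
python3 - <<'E'
from h import *
c=snap('wrist','w5');p=read_state()['eef_pos'];print(p)
over(c,(220,120,420,300),3.5,[(p[0],p[1],.076,.019,C),(p[0],p[1],.010,.028,G)],'w5o')
E
```

```text
time_s: 9.6
eef_pos: [0.5128, -0.0276, 0.2045]
tool_rot: [[-0.002, 1.0, -0.003], [1.0, 0.002, 0.0], [0.0, -0.003, -1.0]]
wrist_force: [0.8, -1.0, -0.1]
grip_width: 0.0915
time_s: 10.1
eef_pos: [0.4615, -0.0802, 0.2054]
tool_rot: [[-0.002, 1.0, -0.0], [1.0, 0.002, 0.001], [0.001, -0.0, -1.0]]
wrist_force: [0.2, -0.4, -0.2]
grip_width: 0.0911
[ 0.46163314 -0.08008201  0.20547404]
```

View pics/w5o.png

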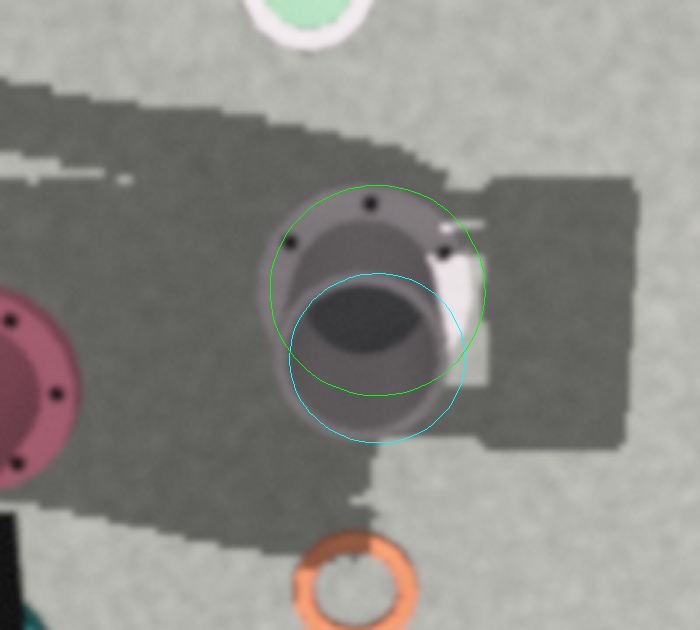

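```bash
python3 -m jog '[{"fingers":1,"x":0,"y":-0.0035,"z":0.02,"yaw":0},{"fingers":1,"x":0,"y":0,"z":0.04,"yaw":0},{"fingers":1,"x":0,"y":0,"z":0.044,"yaw":0},{"fingers":1,"x":0,"y":0,"z":0.036,"yaw":0},{"fingers":1,"x":0,"y":0,"z":0.02,"yaw":0}]'
python3 -m jog '[{"fingers":0.8,"x":0,"y":0,"z":0.0075,"yaw":0},{"fingers":0.6,"x":0,"y":0,"z":0,"yaw":0},{"fingers":0.48,"x":0,"y":0,"z":0,"yaw":0},{"fingers":0.44,"x":0,"y":0,"z":0,"yaw":0},{"fingers":0.3,"x":0,"y":0,"z":0,"yaw":0}]'
python3 -m jog '[{"fingers":0.2,"x":0,"y":0,"z":0,"yaw":0},{"fingers":0,"x":0,"y":0,"z":0,"yaw":0},{"fingers":0,"x":0,"y":0,"z":0,"yaw":0},{"fingers":0,"x":0,"y":0,"z":0,"yaw":0},{"fingers":0,"x":0,"y":0,"z":0,"yaw":0}]'
```

```text
time_s: 10.65
eef_pos: [0.4563, -0.0795, 0.0428]
tool_rot: [[-0.003, 1.0, -0.005], [1.0, 0.003, 0.001], [0.001, -0.005, -1.0]]
wrist_force: [1.1, -0.6, -0.4]
grip_width: 0.0914
time_s: 11.15
eef_pos: [0.4583, -0.0808, 0.0395]
tool_rot: [[-0.001, 1.0, 0.002], [1.0, 0.001, -0.0], [-0.0, 0.002, -1.0]]
wrist_force: [1.0, 0.3, -0.8]
grip_width: 0.054
time_s: 11.65
eef_pos: [0.4581, -0.0809, 0.0389]
tool_rot: [[-0.001, 1.0, 0.001], [1.0, 0.001, -0.0], [-0.0, 0.001, -1.0]]
wrist_force: [0.5, 0.2, 3.9]
grip_width: 0.0375
```

```bash
python3 -m jog '[{"fingers":0,"x":0,"y":0,"z":0,"yaw":0},{"fingers":0,"x":0,"y":0,"z":-0.01,"yaw":0},{"fingers":0,"x":0,"y":0,"z":-0.02,"yaw":0},{"fingers":0,"x":0,"y":0,"z":-0.025,"yaw":0},{"fingers":0,"x":0,"y":0,"z":-0.015,"yaw":0}]'
python3 -m jog '[{"fingers":0,"x":0.01,"y":0.018,"z":0,"yaw":0},{"fingers":0,"x":0.02,"y":0.036,"z":0,"yaw":0},{"fingers":0,"x":0.02,"y":0.036,"z":0,"yaw":0},{"fingers":0,"x":0.02,"y":0.036,"z":0,"yaw":0},{"fingers":0,"x":0.018,"y":0.034,"z":0,"yaw":0}]'
python3 -m jog '[{"fingers":0,"x":0.0105,"y":0.021,"z":0,"yaw":0},{"fingers":0,"x":0.007,"y":0.012,"z":0,"yaw":0},{"fingers":0,"x":0,"y":0,"z":0,"yaw":0},{"fingers":0,"x":0,"y":0,"z":0,"yaw":0},{"fingers":0,"x":0,"y":0,"z":0,"yaw":0}]'
python3 - <<'E'
from h import *
c=snap('wrist','w6');p=read_state()['eef_pos'];print(p,read_state()['wrist_force']); z=p[2]-.0387
over(c,(220,100,430,345),2.3,[(p[0],p[1],z+.01,.028,G),(.651,.0262,.012,.03,R)],'w6o')
E
```

```text
time_s: 12.15
eef_pos: [0.4569, -0.0807, 0.1095]
tool_rot: [[-0.001, 1.0, -0.001], [1.0, 0.001, 0.0], [0.0, -0.001, -1.0]]
wrist_force: [0.6, 0.2, -3.7]
grip_width: 0.0374
time_s: 12.65
eef_pos: [0.6174, 0.0085, 0.1076]
tool_rot: [[-0.001, 1.0, -0.003], [1.0, 0.001, 0.0], [0.0, -0.003, -1.0]]
wrist_force: [-0.2, -0.1, -3.3]
grip_width: 0.0377
time_s: 13.15
eef_pos: [0.6488, 0.0244, 0.108]
tool_rot: [[-0.001, 1.0, -0.002], [1.0, 0.001, -0.0], [-0.0, -0.002, -1.0]]
wrist_force: [0.5, -0.3, -4.5]
grip_width: 0.0372
[0.64903989 0.02435175 0.10827999] [ 0.37912699 -0.902239   -3.6085181 ]
```

View pics/w6o.png

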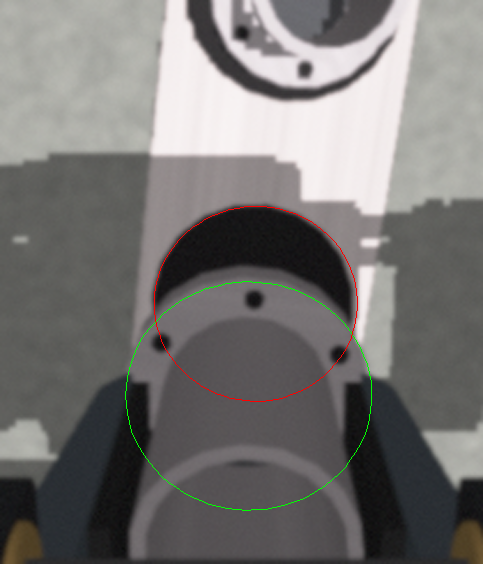

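```bash
python3 -m jog '[{"fingers":0,"x":-0.0015,"y":0.0015,"z":0.012,"yaw":0},{"fingers":0,"x":0,"y":0,"z":0.018,"yaw":0},{"fingers":0,"x":0,"y":0,"z":0.014,"yaw":0},{"fingers":0,"x":0,"y":0,"z":0.006,"yaw":0},{"fingers":0,"x":0,"y":0,"z":0.003,"yaw":0}]'
python3 -m jog '[{"fingers":0,"x":0,"y":0,"z":0.001,"yaw":0},{"fingers":0,"x":0,"y":0,"z":0,"yaw":0},{"fingers":0,"x":0,"y":0,"z":0,"yaw":0},{"fingers":0,"x":0,"y":0,"z":0,"yaw":0}]'
python3 - <<'E'
from h import *
c=snap('wrist','w7');p=read_state()['eef_pos'];print(p,read_state()['wrist_force'])
over(c,(220,100,430,345),2.3,[(.651,.0262,.022,.028,G),(.651,.0262,.012,.03,R)],'w7o')
E
```

```text
time_s: 13.7
eef_pos: [0.6512, 0.0233, 0.0543]
tool_rot: [[-0.001, 1.0, -0.002], [1.0, 0.001, 0.0], [0.0, -0.002, -1.0]]
wrist_force: [-0.9, 0.3, -3.0]
grip_width: 0.0376
time_s: 14.1
eef_pos: [0.6522, 0.0235, 0.055]
tool_rot: [[-0.001, 1.0, 0.001], [1.0, 0.001, 0.0], [0.0, 0.001, -1.0]]
wrist_force: [-0.2, 0.1, -3.6]
grip_width: 0.0372
[0.65211864 0.02350277 0.05494446] [-0.89135458 -0.18661721 -3.83709908]
```

View pics/w7o.png

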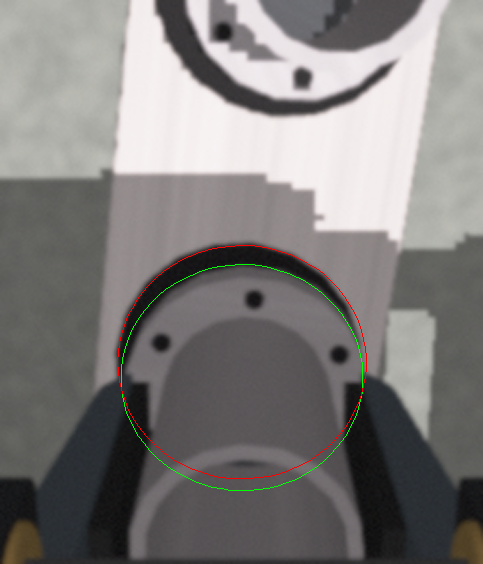

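```bash
python3 -m jog '[{"fingers":0,"x":0,"y":-0.0005,"z":0.002,"yaw":0},{"fingers":0,"x":0,"y":0,"z":0.001,"yaw":0},{"fingers":0,"x":0,"y":0,"z":0,"yaw":0},{"fingers":0,"x":0,"y":0,"z":0,"yaw":0}]'
python3 -m jog '[{"fingers":0,"x":0,"y":0,"z":0.001,"yaw":0},{"fingers":0,"x":0,"y":0,"z":0,"yaw":0},{"fingers":0,"x":0,"y":0,"z":0,"yaw":0}]'
python3 -m jog '[{"fingers":0,"x":0,"y":0,"z":0.001,"yaw":0},{"fingers":0,"x":0,"y":0,"z":0,"yaw":0},{"fingers":0,"x":0,"y":0,"z":0,"yaw":0}]'
```

```text
time_s: 14.55
eef_pos: [0.6513, 0.0235, 0.0514]
tool_rot: [[-0.001, 1.0, -0.0], [1.0, 0.001, 0.0], [0.0, -0.0, -1.0]]
wrist_force: [0.1, -0.9, -4.0]
grip_width: 0.0377
time_s: 14.85
eef_pos: [0.6515, 0.0235, 0.051]
tool_rot: [[-0.001, 1.0, 0.001], [1.0, 0.001, 0.0], [0.0, 0.001, -1.0]]
wrist_force: [-0.7, -0.5, 0.3]
grip_width: 0.0377
time_s: 15.15
eef_pos: [0.6516, 0.0235, 0.0509]
tool_rot: [[-0.001, 1.0, 0.001], [1.0, 0.001, 0.0], [0.0, 0.001, -1.0]]
wrist_force: [-1.7, -0.2, 4.9]
grip_width: 0.0374
```

```bash
python3 -m jog '[{"fingers":0.5,"x":0,"y":0,"z":0,"yaw":0},{"fingers":0.7,"x":0,"y":0,"z":0,"yaw":0},{"fingers":1,"x":0,"y":0,"z":0,"yaw":0},{"fingers":1,"x":0,"y":0,"z":0,"yaw":0},{"fingers":1,"x":0,"y":0,"z":0,"yaw":0}]'
python3 -m jog '[{"fingers":1,"x":0,"y":0,"z":-0.01,"yaw":0},{"fingers":1,"x":0,"y":0,"z":-0.04,"yaw":0},{"fingers":1,"x":0,"y":0,"z":-0.045,"yaw":0},{"fingers":1,"x":0,"y":0,"z":-0.04,"yaw":0},{"fingers":1,"x":0,"y":0,"z":-0.02,"yaw":0}]'
python3 -m jog '[{"fingers":1,"x":0,"y":0,"z":0,"yaw":0},{"fingers":1,"x":0,"y":0,"z":0,"yaw":0},{"fingers":1,"x":0,"y":0,"z":0,"yaw":0}]'
python3 - <<'E'
from h import *
c=snap('wrist','w8');print(read_state()['eef_pos'])
over(c,(240,120,420,300),3.3,[(.651,.0262,.088,.019,C),(.651,.0262,.022,.028,G),(.651,.0262,.012,.03,R)],'w8o')
E
```

```text
time_s: 15.65
eef_pos: [0.6514, 0.0235, 0.0493]
tool_rot: [[-0.001, 1.0, -0.0], [1.0, 0.001, 0.0], [0.0, -0.0, -1.0]]
wrist_force: [0.1, -0.7, -1.1]
grip_width: 0.0746
time_s: 16.15
eef_pos: [0.653, 0.0235, 0.2099]
tool_rot: [[-0.001, 1.0, 0.008], [1.0, 0.001, 0.0], [0.0, 0.008, -1.0]]
wrist_force: [0.2, -0.9, -1.4]
grip_width: 0.0911
time_s: 16.45
eef_pos: [0.6503, 0.0235, 0.2026]
tool_rot: [[-0.001, 1.0, -0.003], [1.0, 0.001, 0.0], [0.0, -0.003, -1.0]]
wrist_force: [-1.1, 0.3, 0.0]
grip_width: 0.0911
[0.65031738 0.02342012 0.20243728]
```

View pics/w8o.png

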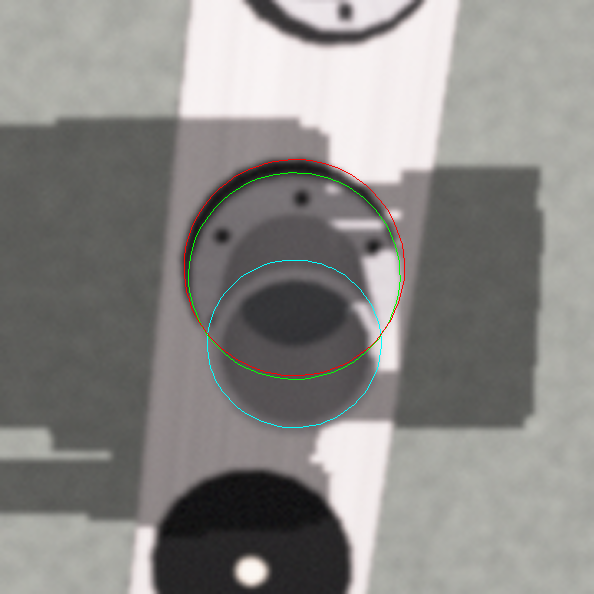

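Stub c is concentric with its pad to within about 1 mm. Next is b.

```bash
python3 -m jog '[{"fingers":1,"x":0.005,"y":-0.02,"z":0,"yaw":0},{"fingers":1,"x":0.01,"y":-0.042,"z":0,"yaw":0},{"fingers":1,"x":0.01,"y":-0.044,"z":0,"yaw":0},{"fingers":1,"x":0.01,"y":-0.044,"z":0,"yaw":0},{"fingers":1,"x":0.008,"y":-0.038,"z":0,"yaw":0}]'
python3 -m jog '[{"fingers":1,"x":0.0045,"y":-0.025,"z":0,"yaw":0},{"fingers":1,"x":0,"y":0,"z":0,"yaw":0},{"fingers":1,"x":0,"y":0,"z":0,"yaw":0},{"fingers":1,"x":0,"y":0,"z":0,"yaw":0}]'
python3 - <<'E'
from h import *
c=snap('wrist','w9');p=read_state()['eef_pos'];print(p)
over(c,(220,120,420,300),3.5,[(p[0],p[1],.058,.013,C),(p[0],p[1],.010,.023,G)],'w9o')
E
```

```text
time_s: 17.0
eef_pos: [0.4602, 0.0665, 0.2029]
tool_rot: [[-0.001, 1.0, -0.004], [1.0, 0.001, -0.0], [-0.0, -0.004, -1.0]]
wrist_force: [1.0, 0.9, -0.5]
grip_width: 0.0912
time_s: 17.4
eef_pos: [0.4394, 0.0706, 0.2041]
tool_rot: [[-0.001, 1.0, 0.0], [1.0, 0.001, -0.0], [-0.0, 0.0, -1.0]]
wrist_force: [0.8, -0.1, 0.5]
grip_width: 0.0909
[0.43946912 0.07059098 0.204076  ]
```

View pics/w9o.png

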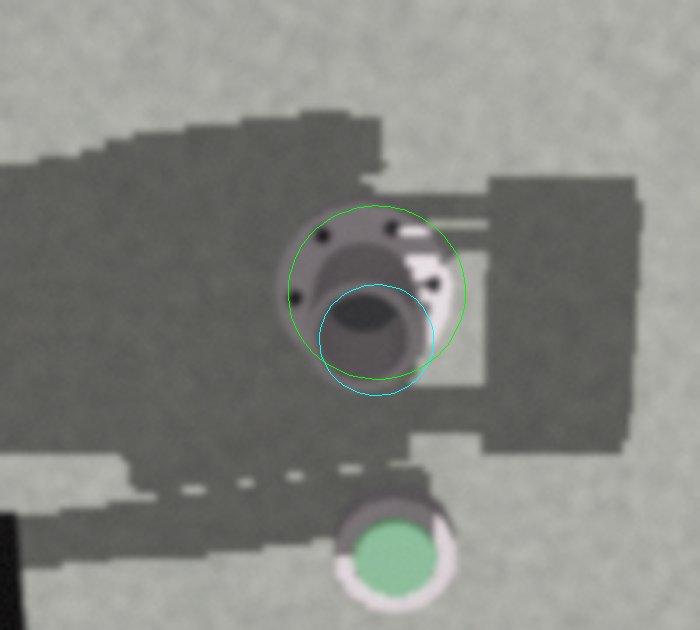

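```bash
python3 -m jog '[{"fingers":1,"x":0.0015,"y":-0.0035,"z":0.02,"yaw":0},{"fingers":1,"x":0,"y":0,"z":0.045,"yaw":0},{"fingers":1,"x":0,"y":0,"z":0.048,"yaw":0},{"fingers":1,"x":0,"y":0,"z":0.04,"yaw":0},{"fingers":1,"x":0,"y":0,"z":0.018,"yaw":0}]'
python3 -m jog '[{"fingers":0.8,"x":0,"y":0,"z":0.007,"yaw":0},{"fingers":0.6,"x":0,"y":0,"z":0.003,"yaw":0},{"fingers":0.4,"x":0,"y":0,"z":0,"yaw":0},{"fingers":0.33,"x":0,"y":0,"z":0,"yaw":0},{"fingers":0.3,"x":0,"y":0,"z":0,"yaw":0}]'
python3 -m jog '[{"fingers":0.2,"x":0,"y":0,"z":0,"yaw":0},{"fingers":0.1,"x":0,"y":0,"z":0,"yaw":0},{"fingers":0,"x":0,"y":0,"z":0,"yaw":0},{"fingers":0,"x":0,"y":0,"z":0,"yaw":0},{"fingers":0,"x":0,"y":0,"z":0,"yaw":0}]'
```

```text
time_s: 17.95
eef_pos: [0.4333, 0.0717, 0.0298]
tool_rot: [[-0.0, 1.0, -0.006], [1.0, 0.0, -0.001], [-0.001, -0.006, -1.0]]
wrist_force: [0.4, 0.6, 0.9]
grip_width: 0.0911
time_s: 18.45
eef_pos: [0.4356, 0.0724, 0.0244]
tool_rot: [[-0.001, 1.0, 0.002], [1.0, 0.001, 0.0], [0.0, 0.002, -1.0]]
wrist_force: [0.5, -1.2, 1.5]
grip_width: 0.0542
time_s: 18.95
eef_pos: [0.4351, 0.0723, 0.0237]
tool_rot: [[-0.001, 1.0, 0.001], [1.0, 0.001, 0.0], [0.0, 0.001, -1.0]]
wrist_force: [1.1, -0.1, 2.5]
grip_width: 0.025
```

```bash
python3 -m jog '[{"fingers":0,"x":0,"y":0,"z":0,"yaw":0},{"fingers":0,"x":0,"y":0,"z":-0.01,"yaw":0},{"fingers":0,"x":0,"y":0,"z":-0.025,"yaw":0},{"fingers":0,"x":0,"y":0,"z":-0.03,"yaw":0},{"fingers":0,"x":0,"y":0,"z":-0.02,"yaw":0}]'
python3 -m jog '[{"fingers":0,"x":-0.012,"y":0.018,"z":0,"yaw":0},{"fingers":0,"x":-0.024,"y":0.036,"z":0,"yaw":0},{"fingers":0,"x":-0.025,"y":0.038,"z":0,"yaw":0},{"fingers":0,"x":-0.025,"y":0.038,"z":0,"yaw":0},{"fingers":0,"x":-0.025,"y":0.037,"z":0,"yaw":0}]'
python3 -m jog '[{"fingers":0,"x":-0.017,"y":0.024,"z":0,"yaw":0},{"fingers":0,"x":-0.009,"y":0.014,"z":0,"yaw":0},{"fingers":0,"x":0,"y":0,"z":0,"yaw":0},{"fingers":0,"x":0,"y":0,"z":0,"yaw":0},{"fingers":0,"x":0,"y":0,"z":0,"yaw":0}]'
python3 - <<'E'
from h import *
c=snap('wrist','w10');p=read_state()['eef_pos'];print(p,read_state()['wrist_force']); z=p[2]-.0237
over(c,(220,100,430,345),2.3,[(p[0],p[1],z+.01,.023,G),(.640,-.0632,.012,.03,R)],'w10o')
E
```

```text
time_s: 19.45
eef_pos: [0.4349, 0.0723, 0.1104]
tool_rot: [[-0.001, 1.0, 0.001], [1.0, 0.001, 0.0], [0.0, 0.001, -1.0]]
wrist_force: [-0.1, -0.1, -2.3]
grip_width: 0.0252
time_s: 19.95
eef_pos: [0.6028, -0.0396, 0.1087]
tool_rot: [[-0.001, 1.0, -0.001], [1.0, 0.001, 0.0], [0.0, -0.001, -1.0]]
wrist_force: [-0.5, 0.7, -1.9]
grip_width: 0.0256
time_s: 20.45
eef_pos: [0.6386, -0.0638, 0.1084]
tool_rot: [[-0.002, 1.0, -0.002], [1.0, 0.002, 0.0], [0.0, -0.002, -1.0]]
wrist_force: [-0.2, 0.5, -1.0]
grip_width: 0.0256
[ 0.63874787 -0.06374576  0.10860037] [ 0.10346647  0.09335937 -1.09216719]
```

View pics/w10o.png

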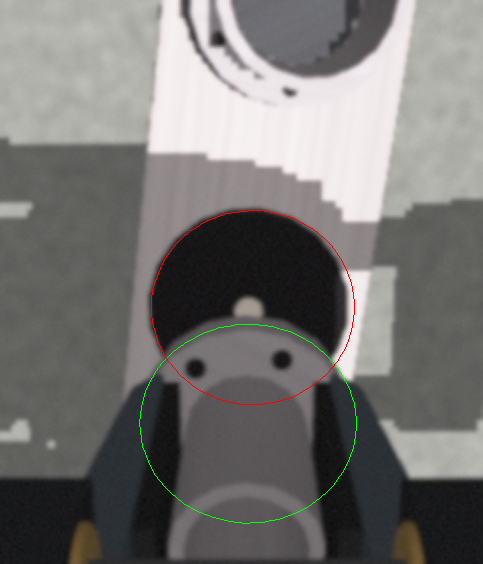

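```bash
python3 -m jog '[{"fingers":0,"x":-0.001,"y":0.001,"z":0.016,"yaw":0},{"fingers":0,"x":0,"y":0,"z":0.022,"yaw":0},{"fingers":0,"x":0,"y":0,"z":0.018,"yaw":0},{"fingers":0,"x":0,"y":0,"z":0.008,"yaw":0},{"fingers":0,"x":0,"y":0,"z":0.003,"yaw":0}]'
python3 -m jog '[{"fingers":0,"x":0,"y":0,"z":0.001,"yaw":0},{"fingers":0,"x":0,"y":0,"z":0,"yaw":0},{"fingers":0,"x":0,"y":0,"z":0,"yaw":0},{"fingers":0,"x":0,"y":0,"z":0,"yaw":0}]'
python3 - <<'E'
from h import *
c=snap('wrist','w11');p=read_state()['eef_pos'];print(p,read_state()['wrist_force'])
over(c,(220,100,430,345),2.3,[(.6395,-.0632,.022,.023,G),(.6395,-.0632,.012,.03,R)],'w11o')
E
```

```text
time_s: 21.0
eef_pos: [0.6401, -0.065, 0.0409]
tool_rot: [[-0.002, 1.0, -0.002], [1.0, 0.002, 0.0], [0.0, -0.002, -1.0]]
wrist_force: [-0.3, 0.5, -1.3]
grip_width: 0.0251
time_s: 21.4
eef_pos: [0.6413, -0.0656, 0.0412]
tool_rot: [[-0.001, 1.0, 0.001], [1.0, 0.001, -0.0], [-0.0, 0.001, -1.0]]
wrist_force: [0.4, -0.1, -0.9]
grip_width: 0.0257
[ 0.64122431 -0.06558619  0.04101907] [-0.70564052  0.38522647 -1.41634041]
```

View pics/w11o.png

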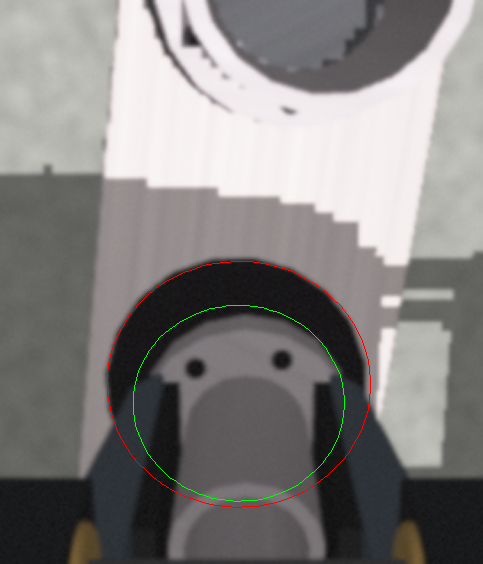

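```bash
python3 -m jog '[{"fingers":0,"x":0.0008,"y":-0.0015,"z":0.002,"yaw":0},{"fingers":0,"x":0,"y":0,"z":0.002,"yaw":0},{"fingers":0,"x":0,"y":0,"z":0,"yaw":0},{"fingers":0,"x":0,"y":0,"z":0,"yaw":0}]'
python3 -m jog '[{"fingers":0,"x":0,"y":0,"z":0.001,"yaw":0},{"fingers":0,"x":0,"y":0,"z":0,"yaw":0},{"fingers":0,"x":0,"y":0,"z":0,"yaw":0}]'
python3 -m jog '[{"fingers":0,"x":0,"y":0,"z":0.001,"yaw":0},{"fingers":0,"x":0,"y":0,"z":0,"yaw":0},{"fingers":0,"x":0,"y":0,"z":0,"yaw":0}]'
```

```text
time_s: 21.85
eef_pos: [0.6393, -0.0647, 0.0362]
tool_rot: [[-0.001, 1.0, -0.0], [1.0, 0.001, 0.0], [0.0, -0.0, -1.0]]
wrist_force: [-0.4, -0.0, -0.5]
grip_width: 0.0258
time_s: 22.15
eef_pos: [0.6396, -0.0648, 0.0357]
tool_rot: [[-0.001, 1.0, 0.001], [1.0, 0.001, 0.0], [0.0, 0.001, -1.0]]
wrist_force: [-0.3, 0.1, 0.7]
grip_width: 0.0253
time_s: 22.45
eef_pos: [0.6396, -0.0648, 0.0357]
tool_rot: [[-0.001, 1.0, 0.001], [1.0, 0.001, -0.0], [-0.0, 0.001, -1.0]]
wrist_force: [-2.4, 1.3, 4.8]
grip_width: 0.0257
```

```bash
python3 -m jog '[{"fingers":0.4,"x":0,"y":0,"z":0,"yaw":0},{"fingers":0.6,"x":0,"y":0,"z":0,"yaw":0},{"fingers":1,"x":0,"y":0,"z":0,"yaw":0},{"fingers":1,"x":0,"y":0,"z":0,"yaw":0},{"fingers":1,"x":0,"y":0,"z":0,"yaw":0}]'
python3 -m jog '[{"fingers":1,"x":0,"y":0,"z":-0.01,"yaw":0},{"fingers":1,"x":0,"y":0,"z":-0.04,"yaw":0},{"fingers":1,"x":0,"y":0,"z":-0.05,"yaw":0},{"fingers":1,"x":0,"y":0,"z":-0.045,"yaw":0},{"fingers":1,"x":0,"y":0,"z":-0.025,"yaw":0}]'
python3 -m jog '[{"fingers":1,"x":0,"y":0,"z":0,"yaw":0},{"fingers":1,"x":0,"y":0,"z":0,"yaw":0},{"fingers":1,"x":0,"y":0,"z":0,"yaw":0}]'
python3 - <<'E'
from h import *
c=snap('wrist','w12');print(read_state()['eef_pos'])
a=(.6395,-.0632)
over(c,(240,120,420,300),3.3,[(*a,.070,.013,C),(*a,.022,.023,G),(*a,.012,.03,R)],'w12o')
E
```

```text
time_s: 22.95
eef_pos: [0.6394, -0.0647, 0.0342]
tool_rot: [[-0.001, 1.0, -0.0], [1.0, 0.001, 0.0], [0.0, -0.0, -1.0]]
wrist_force: [-0.1, 0.4, -0.7]
grip_width: 0.0628
time_s: 23.45
eef_pos: [0.641, -0.0649, 0.21]
tool_rot: [[-0.001, 1.0, 0.008], [1.0, 0.001, -0.001], [-0.001, 0.008, -1.0]]
wrist_force: [0.1, 0.0, 0.1]
grip_width: 0.0911
time_s: 23.75
eef_pos: [0.6384, -0.0646, 0.2029]
tool_rot: [[-0.001, 1.0, -0.003], [1.0, 0.001, 0.0], [0.0, -0.003, -1.0]]
wrist_force: [0.3, -0.3, -0.9]
grip_width: 0.0914
[ 0.63841772 -0.0646298   0.2025703 ]
```

View pics/w12o.png

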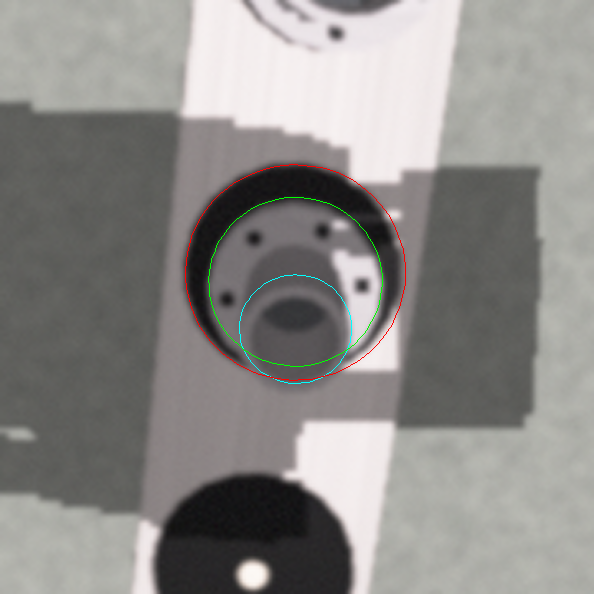

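```bash
python3 -m jog '[{"fingers":1,"x":-0.015,"y":-0.014,"z":0,"yaw":0},{"fingers":1,"x":-0.03,"y":-0.03,"z":0,"yaw":0},{"fingers":1,"x":-0.032,"y":-0.031,"z":0,"yaw":0},{"fingers":1,"x":-0.032,"y":-0.031,"z":0,"yaw":0},{"fingers":1,"x":-0.032,"y":-0.031,"z":0,"yaw":0}]'
python3 -m jog '[{"fingers":1,"x":-0.03,"y":-0.03,"z":0,"yaw":0},{"fingers":1,"x":-0.016,"y":-0.015,"z":0,"yaw":0},{"fingers":1,"x":0,"y":0,"z":0,"yaw":0},{"fingers":1,"x":0,"y":0,"z":0,"yaw":0},{"fingers":1,"x":0,"y":0,"z":0,"yaw":0}]'
python3 - <<'E'
from h import *
c=snap('wrist','w13');p=read_state()['eef_pos'];print(p)
over(c,(220,120,420,300),3.5,[(p[0],p[1],.042,.018,C),(p[0],p[1],.010,.027,G)],'w13o')
E
```

```text
time_s: 24.3
eef_pos: [0.5006, -0.2065, 0.2029]
tool_rot: [[-0.002, 1.0, -0.003], [1.0, 0.002, 0.001], [0.001, -0.003, -1.0]]
wrist_force: [1.3, -1.1, 0.0]
grip_width: 0.0914
time_s: 24.8
eef_pos: [0.4582, -0.2512, 0.2038]
tool_rot: [[-0.002, 1.0, -0.001], [1.0, 0.002, 0.001], [0.001, -0.001, -1.0]]
wrist_force: [0.1, 0.3, 0.3]
grip_width: 0.0913
[ 0.45832336 -0.25103913  0.2039193 ]
```

View pics/w13o.png

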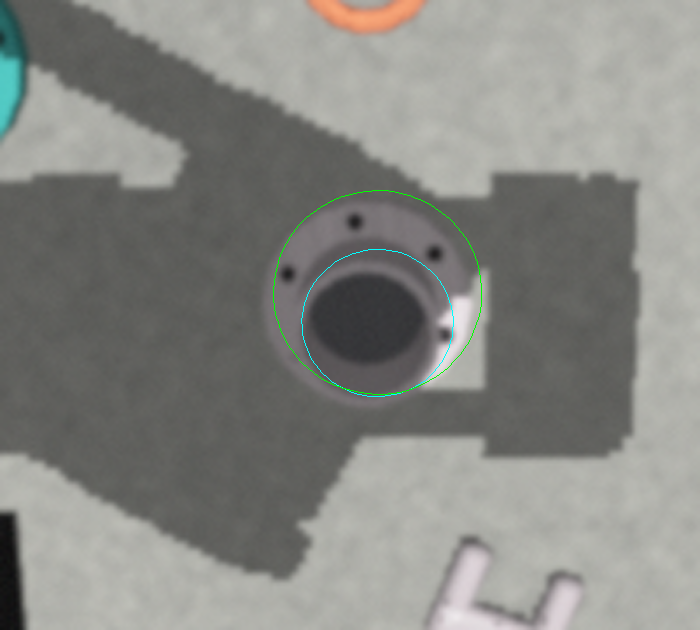

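```bash
python3 -m jog '[{"fingers":1,"x":-0.002,"y":-0.0027,"z":0.02,"yaw":0},{"fingers":1,"x":0,"y":0,"z":0.045,"yaw":0},{"fingers":1,"x":0,"y":0,"z":0.045,"yaw":0},{"fingers":1,"x":0,"y":0,"z":0.04,"yaw":0},{"fingers":1,"x":0,"y":0,"z":0.02,"yaw":0}]'
python3 -m jog '[{"fingers":1,"x":0,"y":0,"z":0.01,"yaw":0},{"fingers":1,"x":0,"y":0,"z":0.005,"yaw":0},{"fingers":1,"x":0,"y":0,"z":0.002,"yaw":0},{"fingers":1,"x":0,"y":0,"z":0.001,"yaw":0},{"fingers":1,"x":0,"y":0,"z":0,"yaw":0}]'
python3 -m jog '[{"fingers":0.8,"x":0,"y":0,"z":0,"yaw":0},{"fingers":0.6,"x":0,"y":0,"z":0,"yaw":0},{"fingers":0.46,"x":0,"y":0,"z":0,"yaw":0},{"fingers":0.44,"x":0,"y":0,"z":0,"yaw":0}]'
```

```text
time_s: 25.35
eef_pos: [0.4537, -0.2518, 0.0309]
tool_rot: [[-0.003, 1.0, -0.005], [1.0, 0.003, 0.003], [0.003, -0.005, -1.0]]
wrist_force: [0.1, 0.2, 0.4]
grip_width: 0.0913
time_s: 25.85
eef_pos: [0.4556, -0.2542, 0.0173]
tool_rot: [[-0.001, 1.0, 0.002], [1.0, 0.001, -0.001], [-0.001, 0.002, -1.0]]
wrist_force: [-0.2, 0.2, 0.4]
grip_width: 0.0912
time_s: 26.25
eef_pos: [0.455, -0.254, 0.0166]
tool_rot: [[-0.001, 1.0, 0.0], [1.0, 0.001, -0.0], [-0.0, 0.0, -1.0]]
wrist_force: [0.0, -1.0, -0.7]
grip_width: 0.0621
```

```bash
python3 -m jog '[{"fingers":0.44,"x":0,"y":0,"z":0.002,"yaw":0},{"fingers":0.4,"x":0,"y":0,"z":0,"yaw":0},{"fingers":0.3,"x":0,"y":0,"z":0,"yaw":0},{"fingers":0.2,"x":0,"y":0,"z":0,"yaw":0},{"fingers":0,"x":0,"y":0,"z":0,"yaw":0}]'
python3 -m jog '[{"fingers":0,"x":0,"y":0,"z":0,"yaw":0},{"fingers":0,"x":0,"y":0,"z":0,"yaw":0},{"fingers":0,"x":0,"y":0,"z":0,"yaw":0},{"fingers":0,"x":0,"y":0,"z":0,"yaw":0}]'
```

```text
time_s: 26.75
eef_pos: [0.455, -0.2539, 0.0143]
tool_rot: [[-0.001, 1.0, 0.0], [1.0, 0.001, 0.0], [0.0, 0.0, -1.0]]
wrist_force: [-0.6, -0.5, -0.6]
grip_width: 0.0354
time_s: 27.15
eef_pos: [0.4548, -0.2539, 0.0143]
tool_rot: [[-0.001, 1.0, -0.0], [1.0, 0.001, 0.0], [0.0, -0.0, -1.0]]
wrist_force: [0.2, 0.8, -1.8]
grip_width: 0.0354
```

```bash
python3 -m jog '[{"fingers":0,"x":0,"y":0,"z":-0.005,"yaw":0},{"fingers":0,"x":0,"y":0,"z":-0.015,"yaw":0},{"fingers":0,"x":0,"y":0,"z":-0.025,"yaw":0},{"fingers":0,"x":0,"y":0,"z":-0.025,"yaw":0},{"fingers":0,"x":0,"y":0,"z":-0.012,"yaw":0}]'
python3 -m jog '[{"fingers":0,"x":0.01,"y":0.017,"z":0,"yaw":0},{"fingers":0,"x":0.02,"y":0.034,"z":0,"yaw":0},{"fingers":0,"x":0.02,"y":0.034,"z":0,"yaw":0},{"fingers":0,"x":0.02,"y":0.034,"z":0,"yaw":0},{"fingers":0,"x":0.015,"y":0.027,"z":0,"yaw":0}]'
python3 -m jog '[{"fingers":0,"x":0.01,"y":0.018,"z":0,"yaw":0},{"fingers":0,"x":0.005,"y":0.0095,"z":0,"yaw":0},{"fingers":0,"x":0,"y":0,"z":0,"yaw":0},{"fingers":0,"x":0,"y":0,"z":0,"yaw":0},{"fingers":0,"x":0,"y":0,"z":0,"yaw":0}]'
python3 - <<'E'
from h import *
c=snap('wrist','w14');p=read_state()['eef_pos'];print(p,read_state()['wrist_force']); z=p[2]-.0143
over(c,(220,100,430,345),2.3,[(p[0],p[1],z+.01,.027,G),(.6284,-.1525,.012,.03,R)],'w14o')
E
```

```text
time_s: 27.65
eef_pos: [0.4558, -0.2545, 0.0987]
tool_rot: [[-0.001, 1.0, 0.003], [1.0, 0.001, -0.002], [-0.002, 0.003, -1.0]]
wrist_force: [1.0, -0.7, -1.0]
grip_width: 0.0354
time_s: 28.15
eef_pos: [0.6022, -0.1674, 0.0959]
tool_rot: [[-0.002, 1.0, -0.0], [1.0, 0.002, 0.001], [0.001, -0.0, -1.0]]
wrist_force: [0.6, -1.6, -1.2]
grip_width: 0.0352
time_s: 28.65
eef_pos: [0.6271, -0.1544, 0.0964]
tool_rot: [[-0.0, 1.0, -0.001], [1.0, 0.0, 0.0], [0.0, -0.001, -1.0]]
wrist_force: [0.0, 0.7, -2.3]
grip_width: 0.0354
[ 0.62721531 -0.15445423  0.09648386] [ 0.1584645  -0.0450172  -1.42316556]
```

View pics/w14o.png

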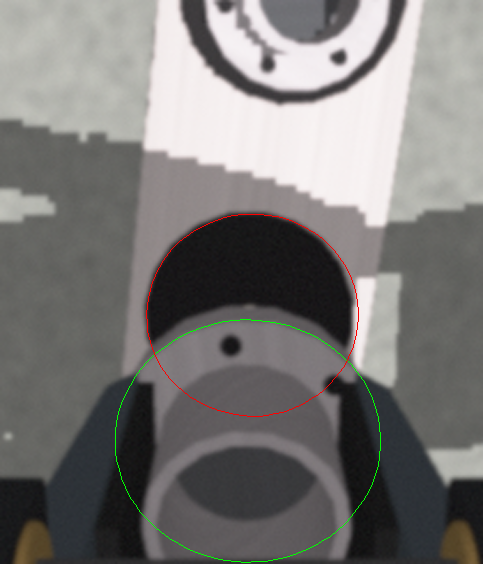

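```bash
python3 -m jog '[{"fingers":0,"x":-0.001,"y":0,"z":0.014,"yaw":0},{"fingers":0,"x":0,"y":0,"z":0.021,"yaw":0},{"fingers":0,"x":0,"y":0,"z":0.017,"yaw":0},{"fingers":0,"x":0,"y":0,"z":0.008,"yaw":0},{"fingers":0,"x":0,"y":0,"z":0.004,"yaw":0}]'
python3 -m jog '[{"fingers":0,"x":0,"y":0,"z":0.002,"yaw":0},{"fingers":0,"x":0,"y":0,"z":0.001,"yaw":0},{"fingers":0,"x":0,"y":0,"z":0,"yaw":0},{"fingers":0,"x":0,"y":0,"z":0,"yaw":0},{"fingers":0,"x":0,"y":0,"z":0,"yaw":0}]'
python3 - <<'E'
from h import *
c=snap('wrist','w15');p=read_state()['eef_pos'];print(p,read_state()['wrist_force'])
over(c,(220,100,430,345),2.3,[(.628,-.1525,.022,.027,G),(.628,-.1525,.012,.03,R)],'w15o')
E
```

```text
time_s: 29.2
eef_pos: [0.6274, -0.1549, 0.031]
tool_rot: [[-0.001, 1.0, -0.002], [1.0, 0.001, 0.001], [0.001, -0.002, -1.0]]
wrist_force: [0.1, -0.3, -1.5]
grip_width: 0.0355
time_s: 29.7
eef_pos: [0.6286, -0.1548, 0.0299]
tool_rot: [[-0.001, 1.0, 0.001], [1.0, 0.001, -0.0], [-0.0, 0.001, -1.0]]
wrist_force: [0.5, -0.1, -1.3]
grip_width: 0.0355
[ 0.62854249 -0.154746    0.0298425 ] [-0.25866696  0.33987243 -2.17792289]
```

View pics/w15o.png

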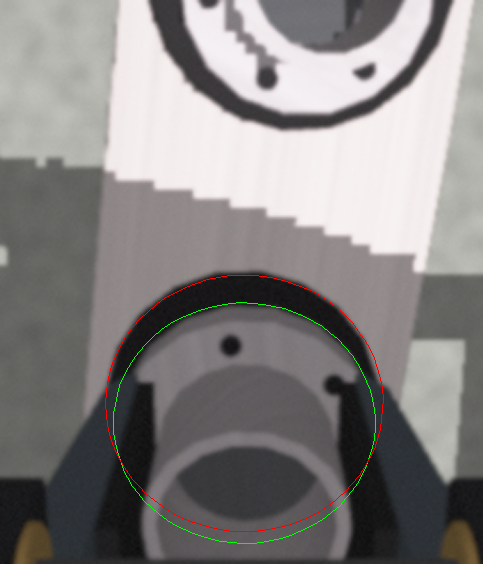

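```bash
python3 -m jog '[{"fingers":0,"x":0,"y":0,"z":0.002,"yaw":0},{"fingers":0,"x":0,"y":0,"z":0.001,"yaw":0},{"fingers":0,"x":0,"y":0,"z":0,"yaw":0},{"fingers":0,"x":0,"y":0,"z":0,"yaw":0}]'
python3 -m jog '[{"fingers":0,"x":0,"y":0,"z":0.001,"yaw":0},{"fingers":0,"x":0,"y":0,"z":0,"yaw":0},{"fingers":0,"x":0,"y":0,"z":0,"yaw":0}]'
python3 -m jog '[{"fingers":0,"x":0,"y":0,"z":0.001,"yaw":0},{"fingers":0,"x":0,"y":0,"z":0,"yaw":0},{"fingers":0,"x":0,"y":0,"z":0,"yaw":0}]'
```

```text
time_s: 30.15
eef_pos: [0.6283, -0.1547, 0.0264]
tool_rot: [[-0.001, 1.0, -0.0], [1.0, 0.001, 0.0], [0.0, -0.0, -1.0]]
wrist_force: [0.8, -0.3, -1.5]
grip_width: 0.0358
time_s: 30.45
eef_pos: [0.6283, -0.1547, 0.0263]
tool_rot: [[-0.001, 1.0, 0.0], [1.0, 0.001, -0.0], [-0.0, 0.0, -1.0]]
wrist_force: [-2.8, 0.6, 5.3]
grip_width: 0.0352
time_s: 30.75
eef_pos: [0.6283, -0.1547, 0.0263]
tool_rot: [[-0.001, 1.0, 0.001], [1.0, 0.001, -0.0], [-0.0, 0.001, -1.0]]
wrist_force: [-3.8, 0.8, 11.0]
grip_width: 0.0356
```

```bash
python3 -m jog '[{"fingers":0,"x":0,"y":0,"z":-0.001,"yaw":0},{"fingers":0.5,"x":0,"y":0,"z":0,"yaw":0},{"fingers":0.7,"x":0,"y":0,"z":0,"yaw":0},{"fingers":1,"x":0,"y":0,"z":0,"yaw":0},{"fingers":1,"x":0,"y":0,"z":0,"yaw":0}]'
python3 -m jog '[{"fingers":1,"x":0,"y":0,"z":0,"yaw":0},{"fingers":1,"x":0,"y":0,"z":-0.015,"yaw":0},{"fingers":1,"x":0,"y":0,"z":-0.04,"yaw":0},{"fingers":1,"x":0,"y":0,"z":-0.05,"yaw":0},{"fingers":1,"x":0,"y":0,"z":-0.05,"yaw":0}]'
python3 -m jog '[{"fingers":1,"x":0,"y":0,"z":-0.025,"yaw":0},{"fingers":1,"x":0,"y":0,"z":0,"yaw":0},{"fingers":1,"x":0,"y":0,"z":0,"yaw":0},{"fingers":1,"x":0,"y":0,"z":0,"yaw":0}]'
python3 - <<'E'
from h import *
c=snap('wrist','w16');print(read_state()['eef_pos'])
a=(.628,-.1525)
over(c,(240,120,420,300),3.3,[(*a,.054,.018,C),(*a,.022,.027,G),(*a,.012,.03,R)],'w16o')
E
```

```text
time_s: 31.25
eef_pos: [0.6284, -0.1548, 0.0251]
tool_rot: [[-0.001, 1.0, -0.0], [1.0, 0.001, 0.0], [0.0, -0.0, -1.0]]
wrist_force: [-0.1, 0.5, 0.8]
grip_width: 0.0647
time_s: 31.75
eef_pos: [0.6279, -0.1546, 0.1816]
tool_rot: [[-0.001, 1.0, -0.001], [1.0, 0.001, 0.0], [0.0, -0.001, -1.0]]
wrist_force: [0.8, -0.2, -0.6]
grip_width: 0.091
time_s: 32.15
eef_pos: [0.6272, -0.1545, 0.2033]
tool_rot: [[-0.001, 1.0, -0.004], [1.0, 0.001, 0.001], [0.001, -0.004, -1.0]]
wrist_force: [-0.7, -0.6, -0.6]
grip_width: 0.0914
[ 0.62724273 -0.1545127   0.2031303 ]
```

View pics/w16o.png

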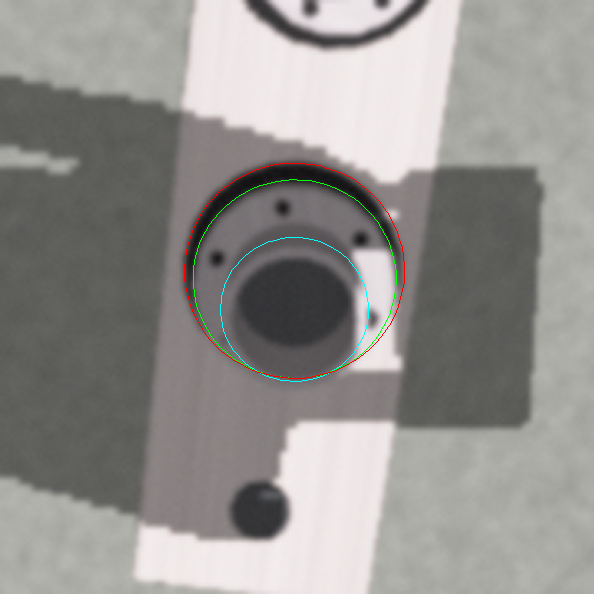

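```bash
python3 -m jog '[{"fingers":1,"x":0,"y":-0.02,"z":-0.02,"yaw":0},{"fingers":1,"x":0,"y":-0.04,"z":-0.02,"yaw":0},{"fingers":1,"x":-0.02,"y":-0.04,"z":0,"yaw":0},{"fingers":1,"x":-0.03,"y":-0.03,"z":0,"yaw":0},{"fingers":1,"x":-0.03,"y":-0.02,"z":0,"yaw":0}]'
python3 -m jog '[{"fingers":1,"x":-0.04,"y":-0.02,"z":0,"yaw":0},{"fingers":1,"x":-0.04,"y":-0.02,"z":0,"yaw":0},{"fingers":1,"x":-0.02,"y":0,"z":0,"yaw":0},{"fingers":1,"x":0,"y":0,"z":0,"yaw":0},{"fingers":1,"x":0,"y":0,"z":0,"yaw":0}]'
python3 - <<'E'
from h import *
L=[]
for (x,y),h,rf,rt in zip([(.6622,.1150),(.651,.0262),(.640,-.0632),(.6285,-.1525)],(.096,.076,.058,.042),(.024,.028,.023,.027),(.014,.019,.013,.018)):
    L+=[(x,y,.022,rf,G),(x,y,.012,.03,R),(x,y,.012+h,rt,C)]
c=snap('scene','s17'); over(c,(160,210,420,400),3,L,'s17o')
c=snap('side','d17'); over(c,(290,90,530,350),2.3,L,'d17o')
print('vp',pt(c,289,275,.014).round(3))
E
```

```text
time_s: 32.7
eef_pos: [0.4758, -0.2349, 0.2443]
tool_rot: [[-0.002, 1.0, -0.003], [1.0, 0.002, 0.001], [0.001, -0.003, -1.0]]
wrist_force: [0.2, -0.0, -0.5]
grip_width: 0.0915
time_s: 33.2
eef_pos: [0.4386, -0.3344, 0.2442]
tool_rot: [[-0.001, 1.0, -0.001], [1.0, 0.001, 0.002], [0.002, -0.001, -1.0]]
wrist_force: [-0.3, 0.0, -0.6]
grip_width: 0.0913
vp [ 0.445 -0.003  0.014]
```

View pics/s17o.png

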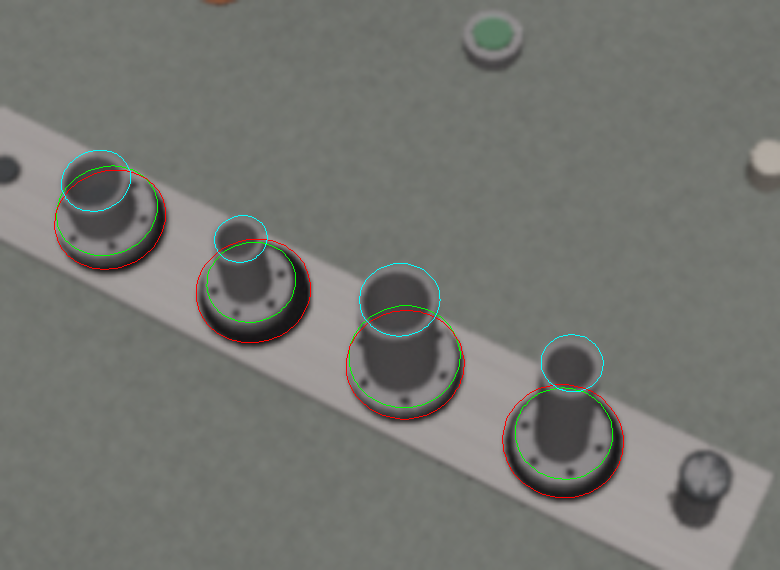

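View pics/d17o.png

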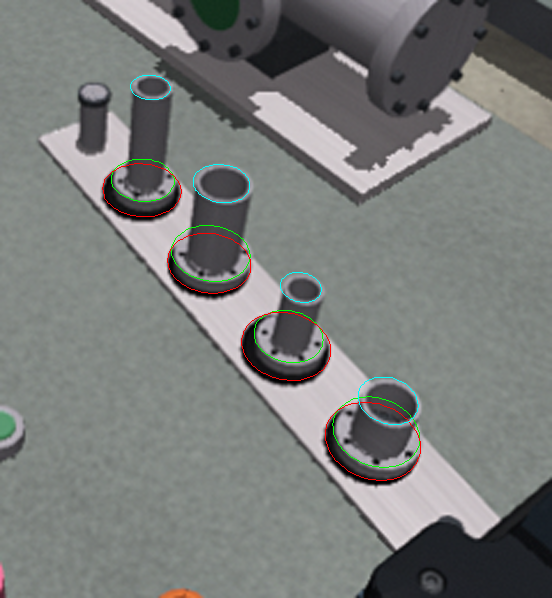

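View pics/d17.png

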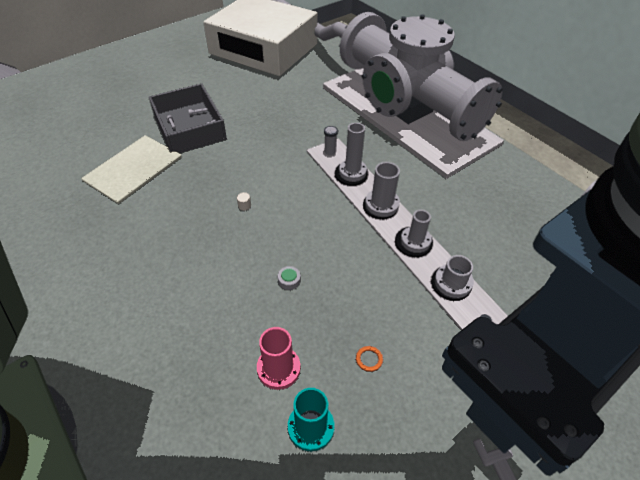

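```bash
python3 -c "
from station import *
s=read_state();print(s['time_s'],s['wrist_force']);print(finish_job())"
```

```text
33.3 [-0.74934279 -0.96981332 -0.6513258 ]
the job is handed in; nothing more can be done
None
```

I stood the four stubs on the rail pads in order of height and handed the job in at 33.3 s of the 106 s allowed. The order starts at the stop post, at the left end of the rail, and runs d (96 mm), c (76 mm), b (58 mm), a (42 mm).

**Placement:** All four stand upright, flange down. In the wrist view after each release, each flange sat within about 1 mm of its pad centre. The last scene and side pictures agree with this to within about 2 mm.

**Bystanders:** The viewport is at the same place as at the start, about (0.445, -0.003). The look-alikes show no movement in the last pictures. The gripper is open and clear of everything.

**Forces:** Contact when setting the stubs down stayed at or below about 11 N at the wrist, well under the 120 N limit.

**Disagreements between measurements:**
- The scene and side cameras differed by up to about 5 mm on the starting stub positions. I corrected each grasp from the wrist camera.
- The held stubs appeared 1.5 to 3.5 mm towards +y of the reported tool position. I allowed for this when placing them.

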